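# Unclamp a welded pipe stub and hold its flange up to the inspection camera

### The arm

A 6-joint arm with a two-finger parallel gripper is mounted at the origin on the work surface. World frame = base frame: x ahead of the robot, y to its left, z up, the work surface at z = 0. Lengths are in m, angles in degrees, forces in N, time in s.
With the tool pointing down it reaches from about 0.3 to 0.75 m from the base axis. Payload 8.5 kg.
Tool frame: the origin (TCP) lies at the very end of the fingers, on their centre line; the grasp point (between the pads) lies 19 mm behind it; z points along the fingers, y is the direction in which the jaws open and shut (so a half turn about z gives the same grasp; the last joint's range is limited). The gripper opens to 85 mm and grips with 20 to 120 N. Pads are 22 mm wide; open, the fingers measure 114 mm over their backs; the gripper's body (76 mm by 85 mm) begins 54 mm behind the grasp point. The pads swing forward as they close: fully open they stand 13 mm farther back than shut.
Start: joints at [-79.2, 21.807, 74.336, -0, 83.858, -12.336], TCP at [0.216, -0.506, 0.207] pointing down, gripper open.
Joint ranges: [-178.18, 178.18], [-50.72, 133.34], [12.68, 142.11], [-81.47, 261.47], [9.98, 163.14], [-165.26, 165.26]. Speed limits (degrees/s): [136.94, 136.94, 180, 180, 180, 180].

### API

Orientations are given as a 3x3 rotation matrix whose columns are the frame's x, y, z axes.
In Python, from rig import env, vision, close_job, spotter gives the robot as it stands. The module is installed in compiled form; this text tells all that it offers.
- The arm moves only by the tool jog_arm, never from a script. Its argument "plan" is a list that holds one entry, the list of rows, each a list of 6 numbers: the shift along the tool's x, y, z in units of 40 mm (1.0 is 40 mm), then the turn, a rotation vector about the tool's x, y, z in units of 0.15 rad (1.0 is 0.15 rad). A call has 1 to 10 rows; each row shifts and turns the commanded pose from where the row before left it, along the tool's axes as they then stand; what a row does not reach is not made up. A row lasts 1/10 s, in which the tool goes at most 50 mm and 8.59 degrees, less where a joint would pass 70% of its speed; a pose out of reach is approached as far as the arm can. A call with a number of a shift or a turn outside -1 to 1 is refused whole. A call with a gripper value outside its range is refused whole. "grip" is the opening, from -1 (shut) to 1 (fully open), set as the call begins (left out, the last holds). The fingers move at their own pace and stop on an object; "squeeze" is the grip in N (left out, the last holds). Time passes only in rows, so rows that do not move let the fingers close. It gives the time, the measured TCP pose, the force and the opening at its end, in the units of the state.
- env.observe(): the state, without advancing time (a new reading comes with each control period).
- vision.get_image(name): name is "scene" or "top"; returns (picture, depth): 384x512x3 uint8, red, green, blue; 384x512 float32, m along the optical axis (not along the pixel's ray), 0 where there is no reading.
- vision.camera_info(name): a dict with "fx", "fy", "cx", "cy" (pixels), "k1" (the pictures are not rectified: a ray, as slopes to the right and down, at radius r is drawn at 1 + k1 r^2 times it, then the intrinsics apply), "rvec" (rotation vector, rad) and "tvec" (3), from world to camera coordinates, as OpenCV has them. Camera axes: x right, y down, z forward; pixel columns grow to the right and rows downward; lengths in m; the calibration is good to about 2 mm. A picture is of the moment at which its call begins. camera_info takes no time and is no camera call.
- close_job(): hands the job in, once; it reports no verdict.
Trained networks look in the newest picture that a camera, given by its name, has taken for a name from the list of things; names that differ only in an ending like _2 or _b are one class to them, and where a whole thing is asked for, a point or a joint stands for the part that bears it (a point fixed in the world has none). Each returns a list of dicts, best first, with "score" (0 to 1); they miss things now and then, are a little off and sometimes report something else, mostly with a low value. They report only what shows in the picture. A call takes as long as a camera call. They do not tell look-alikes from the thing itself.
- spotter.trace(camera, query): "pixels" (384x512 bool, what is visible of it) and "rect" ([left, top, right, bottom] in pixels, round what is visible of it).
The state is a dict: "time_s": time; "q": joint angles; "qvel": joint speeds; "joint_efforts": joint torques, N m; "position": TCP position; "tool_rot": TCP orientation; "ft_force": force on the tool from outside, world axes, zero at the start; "wrist_torque": the same for the moment, N m; "grip_width": finger opening in m.
Only numpy, scipy, OpenCV 4.12 (cv2) and the standard library are available. Lean on these libraries where they do the work, as an engineer would, in place of code of your own. Each camera call takes 0.05 s, during which the arm holds its last target.

### The job

Free the flanged pipe stub from the welding fixture: turn each of the three orange wing knobs anticlockwise to its stop, so that its hook swings off the flange. Then lift the stub out and hold it up to the inspection camera, with the flat underside of its flange square to the lens, centred, and 15 cm in front of it. Finish while holding it still there in the gripper, without bumping the camera and with the other things on the bench left where they lie.

Things in the scene. Friction and masses are not known exactly. Their poses are not given: they have to be found in the camera images.
- stub_centre (a point): Bare steel stub, 0.4 to 0.7 kg: flange 90 mm across, 12 mm thick, with an upright pipe 42 mm outside, 36 mm bore; 80 mm high in all. It stands flange down, face 26 mm above the bench, over a plug 10 mm high (lift straight up). This point: pipe axis, 40 mm above the face; z runs from the face to the open end. Grasp the pipe from above, 40 to 75 mm above the face, across any diameter.
- stub_face (a point): Centre of the flat flange face (the underside, which is to be shown to the camera); same axes as stub_centre, so this face looks along -z.
- fixture: Welding fixture fixed to the bench: round dark steel plate 230 mm across, 16 mm thick, with a 10 mm seat and plug at its centre and three hook clamps 85 mm from the centre, at 0, 120 and 240 degrees from its x axis. Origin: centre of its underside, on the bench.
- camera: Inspection camera: white box, black lens, white ring light 84 mm across, tilted up on a grey stand (base 130 x 120 mm); its place and tilt vary. Origin: centre of the lens's front glass, 13 to 16 cm above the bench. z is the line of sight, out of the lens: it looks up towards the robot's side, 46 to 64 degrees above level. Stiff; not to be touched. Nothing of it lies ahead of the lens.
- focus (a point): Point on the camera's line of sight 150 mm in front of the lens (axes as camera), where the centre of the flange face belongs.
- clamp_1 (a joint): Turn of hook clamp 1 (at 0 degrees on the fixture), rad: 0 = hook pointing at the pipe and over the flange, grows anticlockwise seen from above, 1.4 = end stop, hook clear. It starts between 0 and 0.3, stays where it is left, and needs about 0.1 N m.
- clamp_1_wing (a point): Middle of its wing knob, on the turning axis, 74 mm above the bench: an orange upright bar 48 mm long, 14 mm thick and 36 mm high (its top 18 mm above this point), that turns with the hook. x runs along the bar (and the hook), y across it, z up.
- clamp_2 (a joint): Turn of hook clamp 2 (at 120 degrees on the fixture), rad: 0 = hook pointing at the pipe and over the flange, grows anticlockwise seen from above, 1.4 = end stop, hook clear. It starts between 0 and 0.3, stays where it is left, and needs about 0.1 N m.
- clamp_2_wing (a point): Middle of its wing knob, on the turning axis, 74 mm above the bench: an orange upright bar 48 mm long, 14 mm thick and 36 mm high (its top 18 mm above this point), that turns with the hook. x runs along the bar (and the hook), y across it, z up.
- clamp_3 (a joint): Turn of hook clamp 3 (at 240 degrees on the fixture), rad: 0 = hook pointing at the pipe and over the flange, grows anticlockwise seen from above, 1.4 = end stop, hook clear. It starts between 0 and 0.3, stays where it is left, and needs about 0.1 N m.
- clamp_3_wing (a point): Middle of its wing knob, on the turning axis, 74 mm above the bench: an orange upright bar 48 mm long, 14 mm thick and 36 mm high (its top 18 mm above this point), that turns with the hook. x runs along the bar (and the hook), y across it, z up.
- hammer: Hammer, 280 mm, wooden handle; a bystander, to be left alone. Origin: middle of its length, at the underside.
- wire_brush: Wire brush, 260 mm; a bystander, to be left alone. Origin: middle of its length, at the underside.
- pipe_offcut: Pipe offcut, 42 mm across, 55 mm high, standing; a bystander, to be left alone. Origin: middle of its length, at the underside.
- flange_blank: Loose flange ring, 90 mm across, 12 mm thick, lying flat; a bystander, to be left alone. Origin: middle of its length, at the underside.
- wrench: Wrench, 180 mm; a bystander, to be left alone. Origin: middle of its length, at the underside.
- paint_tin: Grey tin, 66 mm across, 110 mm high, standing; a bystander, to be left alone. Origin: middle of its length, at the underside.
- file: Flat file with wooden handle, 300 mm; a bystander, to be left alone. Origin: middle of its length, at the underside.
There are look-alikes about, which are no part of the job. Of the things shaped like the fixture, the steel one is meant.

How it is judged (in metres and radians):
On the way, in this order (a step that is already met when the one before it is completed fails the run):
1. all three wing knobs are turned to their stops while the stub still sits in the fixture (value of joint each of clamp_1, clamp_2, clamp_3 above 1.28 rad and distance of stub_face from where it was at the start of the episode below 0.008 m), for 0.2 s.
2. the stub is lifted out, held in the gripper (contact force between stub and the fingers above 2 N and height (world z) of stub_face above 0.09 m and contact force between stub and fixture below 0.1 N), for 0.2 s.
At the end, for the whole second after the job is handed in: Held still in the air by the fingers alone: flange face centre within 25 mm of the point 150 mm before the lens, face towards it and square to the sight line within 0.2 rad; touching no camera, fixture or table; clamps still open (over 1.2 rad); bystanders within 30 mm of their start (contact force between stub and the fingers above 2 N and distance between stub_face and focus below 0.025 m and angle between the z axis of stub_face and the z axis of camera, either way round below 0.2 rad and z of camera in the frame of stub_face below 0 m and height (world z) of stub_face above 0.18 m and linear speed of stub below 0.02 m/s and angular speed of stub below 0.15 rad/s and contact force between stub and camera_stand below 0.1 N and contact force between stub and fixture below 0.1 N and contact force between stub and table below 0.1 N and value of joint each of clamp_1, clamp_2, clamp_3 above 1.2 rad and distance of each of hammer, wire_brush, pipe_offcut, flange_blank, wrench, paint_tin, file from where it was at the start of the episode below 0.03 m); the arm keeps its last pose, push and grip.
It fails at once if the camera is bumped (over 3 N) (contact force between anything else and camera_stand above 3 N).
It fails at once if another thing on the bench is disturbed (moved over 30 mm) (distance of any of hammer, wire_brush, pipe_offcut, flange_blank, wrench, paint_tin, file from where it was at the start of the episode above 0.03 m).
It also fails if it takes over 61 s, if anything falls off the work surface, if the arm or the gripper's body presses on something with over 40 N, if the wrist force passes 120 N, or if a joint passes its speed limit or range.

## Working session

There is one attempt and no reset: what is moved stays moved. The work goes in short steps, Python scripts to look and compute and a tool call to move; the robot and the scene stay as the last step left them, time stands still between calls to the robot, and variables do not carry over. Pictures are saved under pics/ and viewed, and the job is handed in when it is done.

Besides the shell and the picture viewer there is one more tool, called after ">>>" as name(argument=value, ...), one argument or row to a line, values as JSON. jog_arm: Moves the arm, as the interface text tells. Its arguments: {"type":"object","properties":{"plan":{"type":"array"},"grip":{"type":"number"},"squeeze":{"type":"number"}},"required":["plan"]}

```bash
mkdir -p pics; ls; cat > h.py <<'E'
import numpy as np, cv2
from rig import env, vision, close_job, spotter
def save(name,fn):
    im,d=vision.get_image(name); np.savez('pics/'+fn+'.npz',im=im,d=d)
    cv2.imwrite('pics/'+fn+'.png',cv2.resize(im[:,:,::-1],(768,576)))
    return im,d
def cam(name):
    c=vision.camera_info(name); R=cv2.Rodrigues(np.array(c['rvec'],float))[0]; return c,R,np.array(c['tvec'],float).ravel()
def K(c): return np.array([[c['fx'],0,c['cx']],[0,c['fy'],c['cy']],[0,0,1]])
def rays(name,uv):
    c,R,t=cam(name); uv=np.asarray(uv,float).reshape(-1,1,2)
    n=cv2.undistortPoints(uv,K(c),np.array([c['k1'],0,0,0,0.])).reshape(-1,2)
    return np.c_[n,np.ones(len(n))],R,t
def toworld(name,uv,z):
    r,R,t=rays(name,uv); return (r*np.asarray(z).reshape(-1,1)-t)@R
def onplane(name,uv,h):
    r,R,t=rays(name,uv); o=-R.T@t; d=r@R
    return o+d*((h-o[2])/d[:,2])[:,None]
def proj(name,P):
    c,R,t=cam(name); return cv2.projectPoints(np.asarray(P,float).reshape(-1,1,3),cv2.Rodrigues(R)[0],t,K(c),np.array([c['k1'],0,0,0,0.]))[0].reshape(-1,2)
def cloud(name,d):
    v,u=np.mgrid[0:384,0:512]; P=toworld(name,np.c_[u.ravel(),v.ravel()],d.ravel()).reshape(384,512,3); P[d==0]=np.nan; return P
E
python3 - <<'E'
from h import *
for n in('scene','top'):
    save(n,n+'0'); c,R,t=cam(n); print(c, -R.T@t)
E
```

```text
pics
{'fx': 383.8549438826247, 'fy': 383.8549438826247, 'cx': 260.34284877765424, 'cy': 189.2446969317161, 'k1': -0.03161124655441424, 'rvec': array([ 1.02622128,  2.435801  , -1.06383901]), 'tvec': array([ 0.34965721, -0.12638317,  1.42835979])} [1.03659203 0.5556469  0.89172758]
{'fx': 359.2953906359777, 'fy': 359.2953906359777, 'cx': 254.13729690366992, 'cy': 193.89152082824697, 'k1': -0.022320701138229634, 'rvec': array([ 2.17781174, -2.18256566,  0.05738946]), 'tvec': array([0.00949601, 0.50507406, 1.4282034 ])} [ 0.40804275 -0.01253064  1.45886909]
```

View pics/scene0.png

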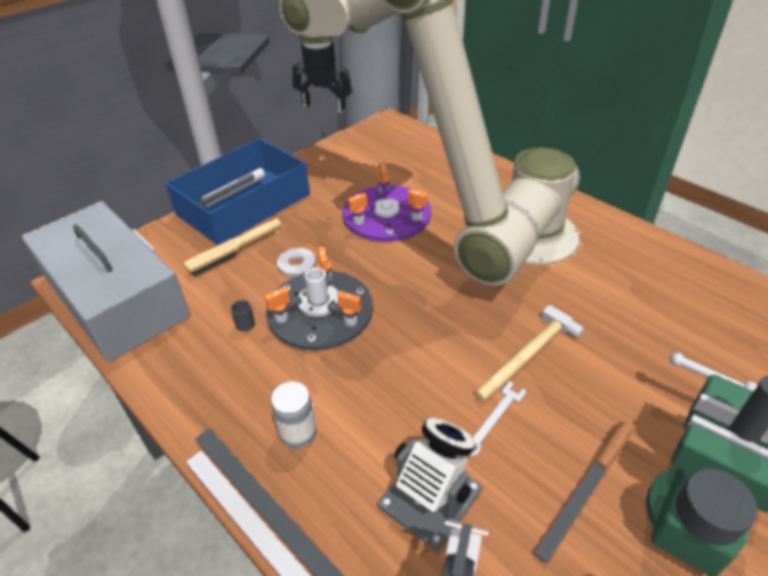

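View pics/top0.png

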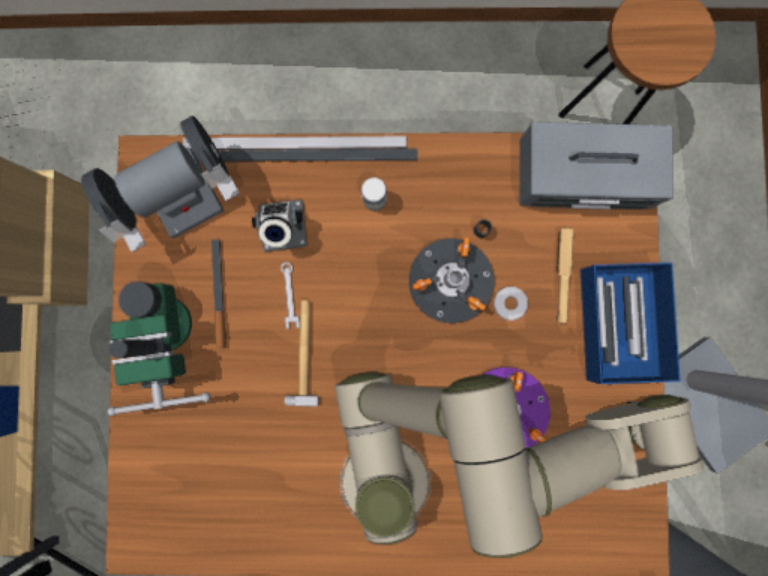

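The steel fixture, holding the pipe, is at (318,308) in the enlarged scene view and (452,280) in the top view. The purple one at (387,210) in scene and (515,405) in top is the look-alike. The inspection camera is at (440,450) in scene and (275,228) in top. Next I measure, with an enlarged crop.

```bash
python3 - <<'E'
from h import *
D={n:np.load(f'pics/{n}0.npz') for n in('scene','top')}
a=D['top']['im'][145:225,265:345,::-1]; b=D['scene']['im'][150:240,165:265,::-1]
a=cv2.resize(a,(400,400),interpolation=cv2.INTER_CUBIC); b=cv2.resize(b,(400,400),interpolation=cv2.INTER_CUBIC)
cv2.imwrite('pics/crop1.png',np.hstack([a,b]))
P={n:cloud(n,D[n]['d']) for n in D}
for n in D:
    for q in ('fixture','clamp_1_wing','stub_centre','camera'):
        for r in spotter.trace(n,q)[:6]:
            m=r['pixels']; X=P[n][m]; X=X[~np.isnan(X[:,0])]
            np.savez(f"pics/m_{n}_{q}_{int(r['rect'][0])}_{int(r['rect'][1])}.npz",m=m)
            print(n,q,round(r['score'],2),np.round(r['rect']),m.sum(),np.median(X,0).round(4),np.percentile(X[:,2],[5,95]).round(3))
# depth-based orange
for n in D:
    im=D[n]['im']; hsv=cv2.cvtColor(im,cv2.COLOR_RGB2HSV)
    o=cv2.inRange(hsv,(5,170,120),(16,255,255))
    Z=P[n][:,:,2]; o=((o>0)&(Z>0.05)&(Z<0.11)).astype(np.uint8)
    k,l,s,c=cv2.connectedComponentsWithStats(o)
    for i in range(1,k):
        if s[i,4]>15:
            X=P[n][l==i]; print(n,c[i].round(1),s[i,4],np.median(X,0).round(4),X[:,2].max().round(3))
E
```

```text
scene fixture 0.9 [174. 165. 244. 232.] 2419 [ 0.5623 -0.1436  0.0138] [0.009 0.086]
scene fixture 0.9 [229. 109. 288. 158.] 1902 [ 0.2016 -0.3036  0.0142] [0.003 0.083]
scene clamp_1_wing 0.64 [179. 196. 199. 209.] 220 [ 0.6163 -0.1995  0.0634] [0.042 0.089]
scene clamp_1_wing 0.49 [233. 132. 253. 144.] 193 [ 0.2719 -0.3293  0.0626] [0.037 0.089]
scene stub_centre 0.88 [198. 178. 225. 212.] 589 [ 0.5463 -0.1651  0.0417] [0.029 0.102]
scene stub_centre 0.53 [316. 202. 385. 265.] 909 [0.3251 0.2237 0.0204] [0.005 0.025]
scene camera 0.81 [264. 277. 318. 342.] 2000 [0.6897 0.2867 0.1175] [0.075 0.157]
top fixture 0.9 [274. 160. 331. 215.] 2299 [ 0.5339 -0.1805  0.0151] [0.008 0.086]
top fixture 0.82 [330. 245. 367. 297.] 952 [ 0.2089 -0.3787  0.0155] [0.01 0.09]
top fixture 0.72 [304. 158. 310. 179.] 105 [ 0.605  -0.2044  0.0619] [0.039 0.092]
top clamp_1_wing 0.64 [342. 250. 347. 260.] 62 [ 0.2725 -0.3314  0.0878] [0.058 0.094]
top clamp_1_wing 0.6 [302. 158. 311. 179.] 98 [ 0.6026 -0.2037  0.0593] [0.036 0.092]
top stub_centre 0.91 [290. 177. 316. 196.] 421 [ 0.5322 -0.1813  0.0376] 
[... 159 characters left out ...]
32 0.0215] [-0.     0.028]
top camera 0.71 [169. 136. 198. 164.] 605 [0.6633 0.2691 0.1285] [0.081 0.158]
scene [255.5 116.8] 33 [ 0.1489 -0.3697  0.075 ] 0.09
scene [277.7 132.7] 77 [ 0.1656 -0.2366  0.0727] 0.089
scene [238.3 135.3] 78 [ 0.2775 -0.3297  0.0734] 0.09
scene [216.  175.8] 25 [ 0.4834 -0.2128  0.0757] 0.088
scene [184.7 200. ] 113 [ 0.6205 -0.2003  0.0734] 0.091
scene [232.4 202. ] 121 [ 0.526  -0.0874  0.0741] 0.091
top [309.4 164.3] 55 [ 0.6158 -0.2058  0.0879] 0.096
top [280.7 189.2] 48 [ 0.5184 -0.0934  0.087 ] 0.095
top [316.9 202.3] 53 [ 0.4663 -0.2318  0.0851] 0.095
top [344.3 253.4] 44 [ 0.2786 -0.3321  0.0887] 0.094
top [357.6 290. ] 45 [ 0.1377 -0.3814  0.0878] 0.095
```

View pics/crop1.png

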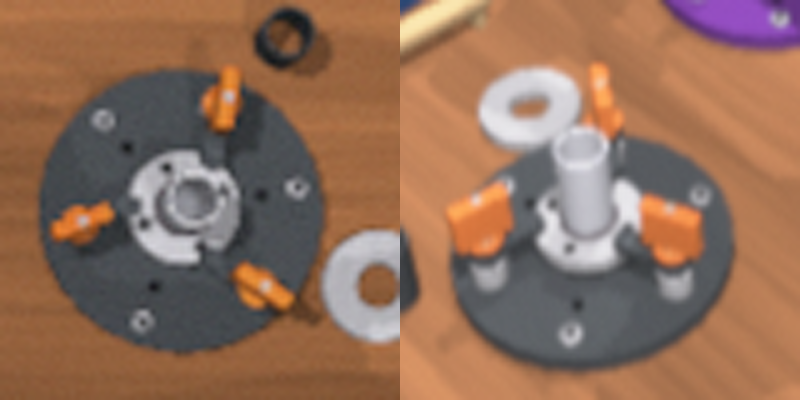

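Confirmed: the steel plate holds the pipe. Now precise fits.

```bash
python3 - <<'E'
from h import *
from scipy.optimize import least_squares
D={n:np.load(f'pics/{n}0.npz') for n in('scene','top')}
P={n:cloud(n,D[n]['d']) for n in D}
# plate rim from silhouette (top), ray-plane at z=.016
for n in D:
    im=D[n]['im'].astype(int); 
    lo,hi=((274,160),(331,215)) if n=='top' else ((174,165),(250,232))
    Z=P[n][:,:,2]
    m=np.zeros(Z.shape,bool); m[lo[1]-3:hi[1]+3,lo[0]-3:hi[0]+3]=1
    sat=im.max(2)-im.min(2)
    g=(m&(sat<25)&(im.max(2)<120)&(np.abs(Z-0.013)<0.014)).astype(np.uint8)
    k,l,s,c=cv2.connectedComponentsWithStats(g); i=1+np.argmax(s[1:,4]); 
    cs=max(cv2.findContours((l==i).astype(np.uint8),cv2.RETR_EXTERNAL,cv2.CHAIN_APPROX_NONE)[0],key=len).reshape(-1,2)
    W=onplane(n,cs,0.016 if n=='top' else .016)[:,:2]
    f=lambda p:np.hypot(*(W-p[:2]).T)-p[2]
    r=least_squares(f,[.545,-.16,.115],loss='soft_l1',f_scale=.001); print(n,'plate',r.x.round(4),np.abs(r.fun).mean())
    # pipe top: points z>0.095 in stub area
    q=(Z>0.095)&(Z<.115)&(np.hypot(P[n][:,:,0]-.545,P[n][:,:,1]+.16)<.04)&(sat<40)
    X=P[n][q]; r=least_squares(lambda p:np.hypot(*(X[:,:2]-p[:2]).T)-.0195,[.545,-.16],loss='soft_l1',f_scale=.001); print('pipe',r.x.round(4),len(X),X[:,2].mean())
    hsv=cv2.cvtColor(D[n]['im'],cv2.COLOR_RGB2HSV); o=cv2.inRange(hsv,(4,150,100),(18,255,255))
    for w in [(.6158,-.2058),(.518,-.093),(.466,-.232)]:
        q=(o>0)&(Z>.055)&(np.hypot(P[n][:,:,0]-w[0],P[n][:,:,1]-w[1])<.045)
        X=P[n][q]; T=X[X[:,2]>.08] if n=='top' else X
        rc=cv2.minAreaRect(T[:,:2].astype(np.float32)); c0=T[:,:2].mean(0); u,s,vt=np.linalg.svd(T[:,:2]-c0)
        print(n,'wing',len(T),np.array(rc[0]).round(4),np.array(rc[1]).round(4),round(rc[2],1),'pca',np.degrees(np.arctan2(vt[0,1],vt[0,0])).round(1))
s=env.observe(); print(s['position'],np.array(s['tool_rot']).round(3),s['grip_width'])
E
```

```text
scene plate [ 0.5462 -0.1597  0.1027] 0.019581552193605013
pipe [ 0.5375 -0.176 ] 72 0.10080412020324858
scene wing 149 [ 0.6189 -0.2028] [0.0147 0.0459] 75.1 pca -11.8
scene wing 142 [ 0.5251 -0.0898] [0.0197 0.0441] 22.6 pca 113.3
scene wing 56 [ 0.4719 -0.2303] [0.0473 0.0225] 67.7 pca 59.1
top plate [ 0.5311 -0.1766  0.1058] 0.02127332179168369
pipe [ 0.5358 -0.1803] 24 0.10459928784344856
top wing 39 [ 0.6154 -0.2081] [0.0138 0.0468] 77.2 pca 169.4
top wing 38 [ 0.521  -0.0965] [0.0143 0.0446] 22.5 pca -70.0
top wing 37 [ 0.4713 -0.2356] [0.0466 0.0135] 57.0 pca -124.2
[ 0.21610001 -0.50571765  0.20659958] [[ 0.92   0.393  0.   ]
 [ 0.393 -0.92   0.   ]
 [ 0.    -0.    -1.   ]] 0.08536249012374948
```

```bash
python3 - <<'E'
from h import *
from scipy.optimize import minimize
from scipy.ndimage import map_coordinates
D={n:np.load(f'pics/{n}0.npz')['im'] for n in('scene','top')}
def score(n,P1,P2,chan,):  # mean diff between outside curve and inside curve
    g=chan[n]
    a=proj(n,P1);b=proj(n,P2)
    return map_coordinates(g,a[:,::-1].T,order=1)-map_coordinates(g,b[:,::-1].T,order=1)
ph=np.linspace(0,2*np.pi,180,endpoint=False)
def circ(x,y,r,z): return np.c_[x+r*np.cos(ph),y+r*np.sin(ph),0*ph+z]
sat={n:cv2.GaussianBlur((D[n][:,:,0].astype(float)-D[n][:,:,2]),(0,0),.7) for n in D}
for n in D:
    f=lambda p:-np.median(score(n,circ(p[0],p[1],.115+.004,.016),circ(p[0],p[1],.115-.004,.016),sat))
    f2=lambda p:-np.mean(np.clip(score(n,circ(p[0],p[1],.115+.004,.016),circ(p[0],p[1],.115-.004,.016),sat),-20,60))
    best=min(((f2((x,y)),x,y) for x in np.arange(.525,.551,.001) for y in np.arange(-.192,-.165,.001)))
    print(n,best)
bar=np.array([[s*.024,t*.007] for s in(-1,1) for t in(-1,1)])
# wing fit: orange mask vs projected box hull IoU, both views independent & joint
hsv={n:cv2.inRange(cv2.cvtColor(D[n],cv2.COLOR_RGB2HSV),(4,140,90),(18,255,255)).astype(np.float32)/255 for n in D}
S=6
def mask(n,x,y,a,win):
    c,s=np.cos(a),np.sin(a); xy=bar@np.array([[c,s],[-s,c]])+[x,y]
    pts=np.vstack([np.c_[xy,[z]*4] for z in(.056,.092)])
    p=(proj(n,pts)-win[:2])*S+S/2
    m=np.zeros(((win[3]-win[1])*S,(win[2]-win[0])*S),np.uint8); cv2.fillConvexPoly(m,cv2.convexHull(np.round(p).astype(np.int32)),255)
    return cv2.resize(m,None,fx=1/S,fy=1/S,interpolation=cv2.INTER_AREA)/255.
for (x,y,a) in [(.616,-.207,-11),(.521,-.095,111),(.471,-.234,57)]:
    def cost(p,ns):
        v=0
        for n in ns:
            c=proj(n,[[x,y,.074]])[0].astype(int); w=(c[0]-20,c[1]-20,c[0]+20,c[1]+20)
            o=hsv[n][w[1]:w[3],w[0]:w[2]]; v+=np.abs(mask(n,p[0],p[1],p[2],w)-o).sum()/o.sum()
        return v
    for ns in (['scene'],['top'],['scene','top']):
        best=None
        for dx in (-.003,.0,.003):
          for da in(-6,0,6):
            r=minimize(cost,[x+dx,y,np.radians(a+da)],args=(ns,),method='Nelder-Mead',options=dict(initial_simplex=np.array([[x+dx,y,np.radians(a+da)]]*4)+np.vstack([np.zeros(3),np.diag([.006,.006,.15])])))
            if best is None or r.fun<best.fun: best=r
        print(ns,best.x[:2].round(4),np.degrees(best.x[2]).round(1),round(best.fun,3))
E
```

```text
scene (np.float64(-43.47703268597625), np.float64(0.542), np.float64(-0.16899999999999998))
top (np.float64(-55.1983855866677), np.float64(0.534), np.float64(-0.178))Traceback (most recent call last):
  File "<stdin>", line 38, in <module>
    res = _minimize_neldermead(fun, x0, args, callback, bounds=bounds,
                               **options)
    fsim[j] = func(sim[j])
              ~~~~^^^^^^^^
    fx = function(np.copy(x), *(wrapper_args + args))
  File "<stdin>", line 31, in cost
  File "h.py", line 20, in proj
    c,R,t=cam(name); return cv2.projectPoints(np.asarray(P,float).reshape(-1,1,3),cv2.Rodrigues(R)[0],t,K(c),np.array([c['k1'],0,0,0,0.]))[0].reshape(-1,2)
          ~~~^^^^^^
  File "h.py", line 8, in cam
    c=vision.camera_info(name); R=cv2.Rodrigues(np.array(c['rvec'],float))[0]; return c,R,np.array(c['tvec'],float).ravel()
ValueError: time passes only in moves, steps and waits
```

```bash
python3 - <<'E'
s=open('h.py').read()
s=s.replace("def cam(name):\n    c=vision.camera_info(name);","_C={}\ndef cam(name):\n    c=_C.get(name) or _C.setdefault(name,vision.camera_info(name));")
open('h.py','w').write(s)
E
cat > fit.py <<'E'
from h import *
from scipy.optimize import minimize
S=6
bar=np.array([[s*.024,t*.007] for s in(-1,1) for t in(-1,1)])
def hullmask(n,pts,w):
    p=(proj(n,pts)-w[:2])*S+S/2
    m=np.zeros(((w[3]-w[1])*S,(w[2]-w[0])*S),np.uint8); cv2.fillConvexPoly(m,cv2.convexHull(np.round(p).astype(np.int32)),255)
    return cv2.resize(m,None,fx=1/S,fy=1/S,interpolation=cv2.INTER_AREA)/255.
def box(x,y,a):
    c,s=np.cos(a),np.sin(a); xy=bar@np.array([[c,s],[-s,c]])+[x,y]
    return np.vstack([np.c_[xy,[z]*4] for z in(.056,.092)])
def orange(im): return cv2.inRange(cv2.cvtColor(im,cv2.COLOR_RGB2HSV),(4,140,90),(18,255,255)).astype(np.float32)/255
def fitwing(D,x,y,a,ns,das=(-6,0,6)):
    hs={n:orange(D[n]) for n in ns}
    W={n:(lambda c:(c[0]-20,c[1]-20,c[0]+20,c[1]+20))(proj(n,[[x,y,.074]])[0].astype(int)) for n in ns}
    def cost(p):
        v=0
        for n in ns:
            w=W[n]; o=hs[n][w[1]:w[3],w[0]:w[2]]; v+=np.abs(hullmask(n,box(*p),w)-o).sum()/o.sum()
        return v
    best=None
    for dx in (-.003,.0,.003):
      for da in das:
        x0=np.array([x+dx,y,np.radians(a+da)])
        r=minimize(cost,x0,method='Nelder-Mead',options=dict(initial_simplex=x0+np.vstack([np.zeros(3),np.diag([.006,.006,.15])])))
        if best is None or r.fun<best.fun: best=r
    return best
ph=np.linspace(0,2*np.pi,120,endpoint=False)
def circ(x,y,r,z): return np.c_[x+r*np.cos(ph),y+r*np.sin(ph),0*ph+z]
E
python3 - <<'E'
from fit import *
D={n:np.load(f'pics/{n}0.npz')['im'] for n in('scene','top')}
for w in [(.616,-.207,-11),(.521,-.095,111),(.471,-.234,57)]:
    for ns in (['scene'],['top'],['scene','top']):
        b=fitwing(D,*w,ns); print(ns,b.x[:2].round(4),np.degrees(b.x[2]).round(1),round(b.fun,3))
for n in D:
    d=cv2.GaussianBlur(D[n][:,:,0].astype(float)-D[n][:,:,2],(0,0),.5)
    c=proj(n,[[.536,-.18,0.01]])[0].astype(int); w=(c[0]-50,c[1]-50,c[0]+50,c[1]+50)
    sub=d[w[1]:w[3],w[0]:w[2]]; mk=(sub<28)*1.
    def cost(p):
        m=hullmask(n,np.vstack([circ(p[0],p[1],.115,0.),circ(p[0],p[1],.115,.016)]),w)
        e=m*0; k=np.ones((7,7)); band=(cv2.dilate(m,k)>.5)&(cv2.erode(m,k)<.5)
        return np.abs(m-mk)[band].sum()
    r=minimize(cost,[.536,-.18],method='Nelder-Mead',options=dict(initial_simplex=[[.536,-.18],[.543,-.18],[.536,-.172]])); print(n,'plate',r.x.round(4),r.fun)
E
```

```text
['scene'] [ 0.6199 -0.2032] -23.3 0.227
['top'] [ 0.652  -0.2185] -9.5 0.904
['scene', 'top'] [ 0.6202 -0.2035] -23.5 1.177
['scene'] [ 0.5252 -0.0912] 98.5 0.3
['top'] [ 0.5203 -0.0953] 109.0 0.948
['scene', 'top'] [ 0.5245 -0.0922] 100.5 1.277
['scene'] [ 0.4693 -0.234 ] 69.8 0.335
['top'] [ 0.4416 -0.2746] 27.7 0.875
['scene', 'top'] [ 0.4692 -0.2339] 67.1 1.266
scene plate [ 0.5352 -0.1805] 280.5647058823529
top plate [ 0.5353 -0.1789] 146.14117647058822
```

```bash
python3 - <<'E'
from h import *
D={n:np.load(f'pics/{n}0.npz') for n in('scene','top')}
a=D['top']['im'][125:175,160:210,::-1]; b=D['scene']['im'][265:365,250:350,::-1]
cv2.imwrite('pics/crop2.png',np.hstack([cv2.resize(a,(400,400),interpolation=cv2.INTER_CUBIC),cv2.resize(b,(400,400),interpolation=cv2.INTER_CUBIC)]))
E
```

```text
(no output)
```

View pics/crop2.png

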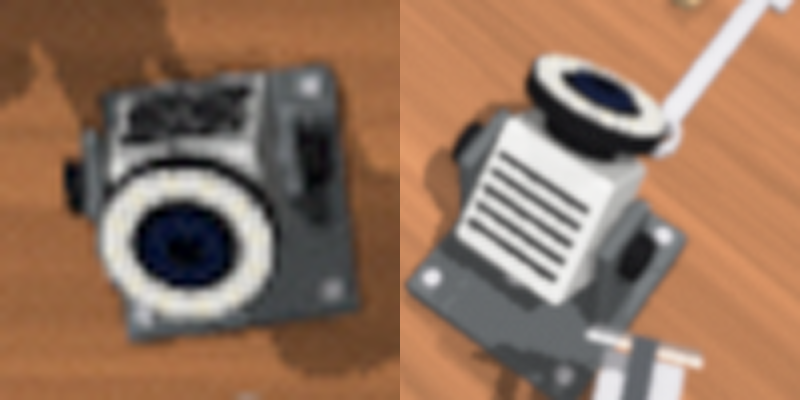

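```bash
cat > camfit.py <<'E'
from h import *
from scipy.optimize import least_squares
D={n:np.load(f'pics/{n}0.npz') for n in('scene','top')}
box={'top':(160,125,210,175),'scene':(278,274,322,306)}
PT={};XY={}
for n in D:
    x0,y0,x1,y1=box[n]; im=D[n]['im'].astype(int); P=cloud(n,D[n]['d'])
    m=np.zeros(im.shape[:2],bool); m[y0:y1,x0:x1]=1
    sat=im.max(2)-im.min(2)
    w=m&(im.min(2)>165)&(sat<50)
    if n=='scene': # exclude box: connected comp w/ highest z
        pass
    k,l,s,c=cv2.connectedComponentsWithStats(w.astype(np.uint8))
    for i in range(1,k):
        if s[i,4]>10: print(n,c[i].round(1),s[i],np.nanmedian(P[l==i],0).round(4))
    i=max(range(1,k),key=lambda i:s[i,4] if np.nanmedian(P[l==i][:,2])>.1 else 0)
    pts=P[l==i]; pts=pts[~np.isnan(pts[:,0])]
    print(n,len(pts),pts.min(0).round(3),pts.max(0).round(3))
    PT[n]=pts
    g=cv2.inRange(im.astype(np.uint8)[:, :, ::-1],(0,0,0),(255,255,255))
    cs=max(cv2.findContours((l==i).astype(np.uint8),cv2.RETR_EXTERNAL,cv2.CHAIN_APPROX_NONE)[0],key=len).reshape(-1,2); XY[n]=cs
for k,X in list(PT.items())+[('both',np.vstack(list(PT.values())))]:
    c=np.median(X,0)
    r=least_squares(lambda p:(X[:,2]-(p[0]+p[1]*(X[:,0]-c[0])+p[2]*(X[:,1]-c[1]))),[c[2],0,0],loss='soft_l1',f_scale=.002)
    nn=np.array([-r.x[1],-r.x[2],1]); nn/=np.linalg.norm(nn)
    print(k,'n',nn.round(3),'elev',np.degrees(np.arcsin(nn[2])).round(1),'az',np.degrees(np.arctan2(nn[1],nn[0])).round(1),'res',np.abs(r.fun).mean().round(4))
# ellipse outlines: joint disc fit
def res(p,ns=('scene','top')):
    c=p[:3]; n=np.array([np.cos(p[3])*np.cos(p[4]),np.cos(p[3])*np.sin(p[4]),np.sin(p[3])])
    u=np.cross(n,[0,0,1]);u/=np.linalg.norm(u);v=np.cross(n,u)
    ph=np.linspace(0,2*np.pi,200)[:-1]; out=[]
    for k in ns:
        q=proj(k,c+.042*(np.cos(ph)[:,None]*u+np.sin(ph)[:,None]*v))
        e=cv2.fitEllipse(q.astype(np.float32)); 
        d=XY[k]-np.array(e[0]); a=np.radians(e[2]); d=d@np.array([[np.cos(a),-np.sin(a)],[np.sin(a),np.cos(a)]])
        rr=np.hypot(d[:,0]/(e[1][0]/2),d[:,1]/(e[1][1]/2)); out.append((rr-1)*np.mean(e[1])/2+.4)
    return np.concatenate(out)
for ns in (('scene','top'),):
    b=least_squares(res,[.645,.27,.145,np.radians(55),np.radians(200)],kwargs=dict(ns=ns),loss='soft_l1',f_scale=.5,x_scale=[.01,.01,.01,.1,.1],diff_step=1e-4)
    print(ns,b.x[:3].round(4),np.degrees(b.x[3:]).round(1),np.abs(b.fun).mean().round(2))
p=b.x; n=np.array([np.cos(p[3])*np.cos(p[4]),np.cos(p[3])*np.sin(p[4]),np.sin(p[3])]); print('n',n.round(3),'focus',(p[:3]+.15*n).round(4))
E
python3 camfit.py
```

```text
scene [305.5 290.5] [284 279  38  25 252] [0.6369 0.2774 0.1313]
scene [283.5 301.2] [278 294  18  12 108] [0.6896 0.2654 0.1275]
scene 252 [ 0.526  0.176 -0.004] [0.674 0.313 0.164]
top [189.  143.7] [186 143   6   3  11] [0.6868 0.251  0.1271]
top [182.7 155.3] [173 147  21  18 150] [0.6415 0.275  0.134 ]
top 150 [0.616 0.235 0.008] [0.67  0.322 0.162]
scene n [-0.779 -0.129  0.613] elev 37.8 az -170.6 res 0.0098
top n [-0.651 -0.057  0.757] elev 49.2 az -175.0 res 0.0054
both n [-0.77  -0.096  0.63 ] elev 39.1 az -172.9 res 0.0099
('scene', 'top') [0.6395 0.2767 0.1335] [ 50.3 190.9] 2.26
n [-0.627 -0.121  0.77 ] focus [0.5455 0.2585 0.249 ]
```

```bash
cat > camfit2.py <<'E'
from h import *
from scipy.optimize import minimize
from scipy.ndimage import map_coordinates
import sys
D={n:np.load(f'pics/{n}0.npz')['im'] for n in('scene','top')}
B={n:np.clip(D[n][:,:,2].astype(float),0,200) for n in D}
ph=np.linspace(0,2*np.pi,72,endpoint=False)
def N(p): return np.array([np.cos(p[3])*np.cos(p[4]),np.cos(p[3])*np.sin(p[4]),np.sin(p[3])])
def pts(p,r):
    n=N(p);u=np.cross(n,[0,0,1]);u/=np.linalg.norm(u);v=np.cross(n,u)
    return p[:3]+r*(np.cos(ph)[:,None]*u+np.sin(ph)[:,None]*v)
def val(n,p,r):
    q=proj(n,pts(p,r)); return map_coordinates(B[n],q[:,::-1].T,order=1)
def cost(p,ns=('scene','top')):
    ri=p[5]; s=0
    for n in ns:
        ins=np.mean([val(n,p,r).mean() for r in np.linspace(ri+.0025,.0395,3)])
        o=np.median(val(n,p,.0450)); i=np.mean([val(n,p,r).mean() for r in (ri-.0025,ri-.006)])
        oo=np.mean(np.minimum(val(n,p,.0445),150))
        s-=2*ins-oo-i
    return s
if __name__=='__main__':
  for ns in (('scene','top'),('top',),('scene',)):
    best=None
    for el in (48,54,60):
      for az in(185,191,197):
        x0=np.array([.6395,.2755,.138,np.radians(el),np.radians(az),.0255])
        r=minimize(cost,x0,args=(ns,),method='Nelder-Mead',options=dict(maxiter=700,initial_simplex=x0+np.vstack([np.zeros(6),np.diag([.006,.006,.006,.1,.1,.002])])))
        if best is None or r.fun<best.fun: best=r
    p=best.x; print(ns,p[:3].round(4),np.degrees(p[3:5]).round(1),p[5].round(4),best.fun.round(1),'n',N(p).round(3),'focus',(p[:3]+.15*N(p)).round(4))
    if len(ns)==2:
        out=[]
        for n,(c,sc) in {'top':((160,125,50),8),'scene':((265,260,80),5)}.items():
            a=cv2.resize(D[n][c[1]:c[1]+c[2],c[0]:c[0]+c[2],::-1],(400,400),interpolation=cv2.INTER_CUBIC)
            for r in(.042,p[5]): cv2.polylines(a,[np.round((proj(n,pts(p,r))-c[:2]+.5)*sc).astype(np.int32)],True,(0,255,0),1)
            out.append(a)
        cv2.imwrite('pics/camfit.png',np.hstack(out))
E
python3 camfit2.py
```

```text
('scene', 'top') [0.6422 0.2732 0.1341] [ 50.4 186.2] 0.0245 -383.2 n [-0.633 -0.069  0.771] focus [0.5473 0.2629 0.2497]
('top',) [0.6517 0.2841 0.0835] [ 50.6 188.6] 0.0259 -233.9 n [-0.628 -0.095  0.773] focus [0.5576 0.2698 0.1994]
('scene',) [0.6387 0.2707 0.1274] [ 52.1 186.3] 0.023 -164.7 n [-0.611 -0.067  0.789] focus [0.547  0.2606 0.2457]
```

View pics/camfit.png

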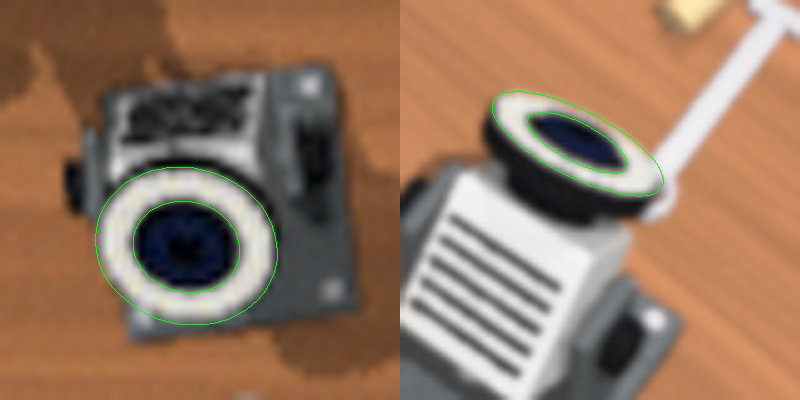

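The green rings match the camera's ring light in both views. Moving to the first knob (A).

>>> jog_arm(
  plan=[
    [[1, -0.24, 0, 0, 0, 0], [1, -0.24, 0, 0, 0, 0], [1, -0.24, 0, 0, 0, 0], [1, -0.24, 0, 0, 0, 0], [1, -0.24, 0, 0, 0, 0], [1, -0.24, 0, 0, 0, 0], [1, -0.24, 0, 0, 0, 0], [1, -0.24, 0, 0, 0, 0], [1, -0.24, 0, 0, 0, 0], [1, -0.24, 0, 0, 0, 0]],
  ],
  grip=1,
)

```text
time_s: 1.5
position: [0.5475, -0.2591, 0.2067]
tool_rot: [[0.92, 0.393, 0.0], [0.393, -0.92, -0.0], [0.0, 0.0, -1.0]]
ft_force: [0.5, -0.5, -0.1]
grip_width: 0.0856
```

```bash
cat >> h.py <<'E'
from scipy.spatial.transform import Rotation as Rot
def delta(pos,yang=None,Rt=None):
    s=env.observe(); p=np.array(s['position']); R=np.array(s['tool_rot'])
    if Rt is None and yang is not None:
        a=np.radians(yang); y=np.array([np.cos(a),np.sin(a),0]); z=np.array([0,0,-1.]); Rt=np.c_[np.cross(y,z),y,z]
    print('t',s['time_s'],'pos',p.round(4),'yang',np.degrees(np.arctan2(R[1,1],R[0,1])).round(1),'q',np.round(s['q'],1),'F',np.round(s['ft_force'],1),'T',np.round(s['wrist_torque'],2),'grip',np.round(s['grip_width'],4))
    print('shift units (now axes)',(R.T@(np.array(pos)-p)/.04).round(2))
    if Rt is not None:
        print('turn units',(Rot.from_matrix(R.T@Rt).as_rotvec()/.15).round(2),'shift units in target axes',(Rt.T@(np.array(pos)-p)/.04).round(2))
E
python3 -c "
from h import *
delta([.6155,-.2084,.120],-101.5)"
```

```text
t 1.5 pos [ 0.5475 -0.2591  0.2067] yang -66.9 q [-36.5  27.5  64.9  -0.   87.6  30.4] F [ 0.5 -0.5 -0.1] T [ 0.04 -0.01  0.07] grip 0.0856
shift units (now axes) [ 2.06 -0.5   2.17]
turn units [ 0.   -0.    4.03] shift units in target axes [ 1.41 -1.58  2.17]
```

>>> jog_arm(
  plan=[
    [[0.69, -0.17, 0.3, 0, 0, 0], [0.69, -0.17, 0.3, 0, 0, 0], [0.68, -0.16, 0.3, 0, 0, 0], [0, 0, 0.3, 0, 0, 1], [0, 0, 0.3, 0, 0, 1], [0, 0, 0.3, 0, 0, 1], [0, 0, 0.2, 0, 0, 1], [0, 0, 0.17, 0, 0, 0], [0, 0, 0, 0, 0, 0]],
  ],
)

```text
time_s: 2.4
position: [0.6138, -0.2094, 0.1189]
tool_rot: [[0.982, -0.191, -0.002], [-0.191, -0.982, 0.001], [-0.002, -0.001, -1.0]]
ft_force: [-0.0, -0.7, 0.4]
grip_width: 0.0856
```

```bash
python3 - <<'E'
from h import *
delta([.6155,-.2084,.062],-101.5)
save('top','top1');save('scene','scene1')
a=np.load('pics/top1.npz')['im'][130:225,255:350,::-1];b=np.load('pics/scene1.npz')['im'][140:240,155:255,::-1]
cv2.imwrite('pics/c1.png',np.hstack([cv2.resize(x,(400,400),interpolation=cv2.INTER_CUBIC) for x in(a,b)]))
E
```

```text
t 2.4 pos [ 0.6138 -0.2094  0.1189] yang -101.0 q [-29.3  35.6  65.    0.   79.5  71.7] F [-0.  -0.7  0.4] T [ 0.03 -0.   -0.02] grip 0.0856
shift units (now axes) [ 0.04 -0.03  1.42]
turn units [-0.    0.01  0.06] shift units in target axes [ 0.04 -0.03  1.42]
```

View pics/c1.png

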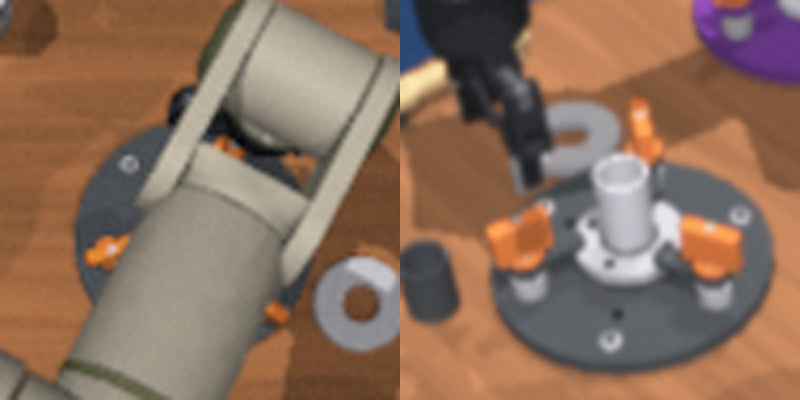

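```bash
python3 - <<'E'
from h import *
s=env.observe();p=np.array(s['position']);R=np.array(s['tool_rot'])
for k in(-.05,0,.05): print(k,((proj('scene',[p+R[:,1]*k])[0]-[155,140])*4).round(0))
print('wing',(proj('scene',[[.6155,-.2084,.092]])-[155,140])*4)
E
```

```text
-0.05 [138. 223.]
0 [108. 185.]
0.05 [ 79. 149.]
wing [[113.41347753 213.81384168]]
```

>>> jog_arm(
  plan=[
    [[0.04, -0.03, 0.5, 0, 0, 0], [0, 0, 0.5, 0, 0, 0], [0, 0, 0.4, 0, 0, 0], [0, 0, 0, 0, 0, 0]],
  ],
)

```text
time_s: 2.9
position: [0.6151, -0.2083, 0.0622]
tool_rot: [[0.981, -0.193, -0.003], [-0.193, -0.981, 0.002], [-0.003, -0.001, -1.0]]
ft_force: [0.7, 0.0, -0.9]
grip_width: 0.0855
```

>>> jog_arm(
  plan=[
    [[0, 0, 0, 0, 0, 0], [0, 0, 0, 0, 0, 0], [0, 0, 0, 0, 0, 0], [0, 0, 0, 0, 0, 0], [0, 0, 0, 0, 0, 0], [0, 0, 0, 0, 0, 0], [0, 0, 0, 0, 0, 0], [0, 0, 0, 0, 0, 0]],
  ],
  grip=-1,
  squeeze=40,
)

```text
time_s: 3.7
position: [0.6161, -0.2083, 0.0643]
tool_rot: [[0.981, -0.195, 0.001], [-0.195, -0.981, 0.0], [0.001, -0.0, -1.0]]
ft_force: [0.3, 3.6, 5.9]
grip_width: 0.0117
```

```bash
python3 -c "
from h import *
delta([.6155,-.2084,.062],-29.3)"
```

```text
t 3.7 pos [ 0.6161 -0.2083  0.0643] yang -101.2 q [-29.1  38.7  68.7   0.   72.6  72.1] F [0.3 3.6 5.9] T [0.65 0.06 0.06] grip 0.0117
shift units (now axes) [-0.02  0.    0.06]
turn units [ 0.   -0.01 -8.37] shift units in target axes [-0.01 -0.01  0.06]
```

>>> jog_arm(
  plan=[
    [[0, 0, -0.05, 0, 0, -1], [0, 0, 0, 0, 0, -1], [0, 0, 0, 0, 0, -1], [0, 0, 0, 0, 0, 0]],
  ],
)

```text
time_s: 4.1
position: [0.616, -0.2081, 0.0646]
tool_rot: [[0.968, 0.252, -0.001], [0.252, -0.968, 0.001], [-0.0, -0.001, -1.0]]
ft_force: [4.1, 3.0, -7.3]
grip_width: 0.0115
```

```bash
python3 - <<'E'
from h import *
delta([.6155,-.2084,.062],-29.3)
save('top','top1');save('scene','scene1')
a=np.load('pics/top1.npz')['im'][130:225,255:350,::-1];b=np.load('pics/scene1.npz')['im'][140:240,155:255,::-1]
cv2.imwrite('pics/c2.png',np.hstack([cv2.resize(x,(400,400),interpolation=cv2.INTER_CUBIC) for x in(a,b)]))
E
```

```text
t 4.1 pos [ 0.616  -0.2081  0.0646] yang -75.4 q [-29.1  38.7  68.7   0.1  72.8  46.3] F [ 4.1  3.  -7.3] T [ 0.47 -0.86  0.03] grip 0.0115
shift units (now axes) [-0.01  0.    0.07]
turn units [-0.01 -0.   -5.36] shift units in target axes [-0.01 -0.01  0.07]
```

View pics/c2.png

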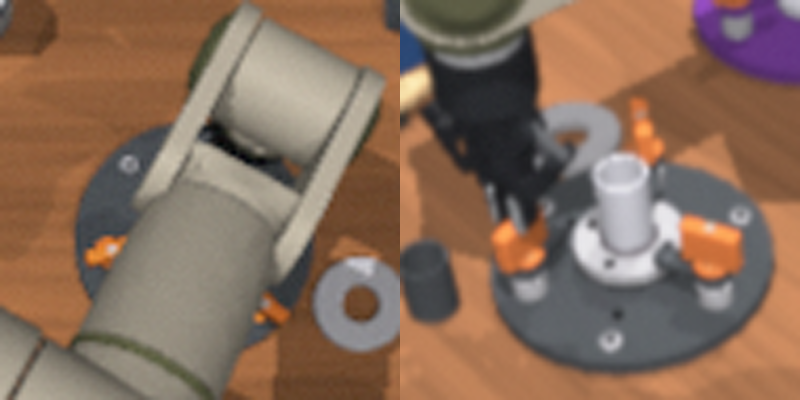

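>>> jog_arm(
  plan=[
    [[0, 0, 0, 0, 0, -1], [0, 0, 0, 0, 0, -1], [0, 0, 0, 0, 0, -1], [0, 0, 0, 0, 0, -1], [0, 0, 0, 0, 0, -0.8], [0, 0, 0, 0, 0, 0]],
  ],
)

```text
time_s: 4.8
position: [0.6158, -0.2079, 0.0646]
tool_rot: [[0.563, 0.826, -0.001], [0.826, -0.563, 0.002], [0.001, -0.002, -1.0]]
ft_force: [5.2, 3.4, -7.9]
grip_width: 0.0115
```

>>> jog_arm(
  plan=[
    [[0, 0, 0, 0, 0, -0.5], [0, 0, 0, 0, 0, 0]],
  ],
)

```text
time_s: 5.0
position: [0.6158, -0.2079, 0.0646]
tool_rot: [[0.501, 0.866, -0.001], [0.866, -0.501, 0.002], [0.001, -0.002, -1.0]]
ft_force: [4.6, 4.2, -6.7]
grip_width: 0.0116
```

```bash
python3 - <<'E'
from h import *
delta([.6155,-.2084,.062],-29.3)
save('top','top1');save('scene','scene1')
a=np.load('pics/top1.npz')['im'][130:225,255:350,::-1];b=np.load('pics/scene1.npz')['im'][140:240,155:255,::-1]
cv2.imwrite('pics/c3.png',np.hstack([cv2.resize(x,(400,400),interpolation=cv2.INTER_CUBIC) for x in(a,b)]))
E
```

```text
t 5.0 pos [ 0.6158 -0.2079  0.0646] yang -30.1 q [-29.1  38.7  68.7   0.1  72.8   0.9] F [ 4.6  4.2 -6.7] T [ 0.6  -0.73 -0.03] grip 0.0116
shift units (now axes) [-0.01  0.    0.06]
turn units [-0.01 -0.01 -0.09] shift units in target axes [-0.01  0.    0.06]
```

View pics/c3.png

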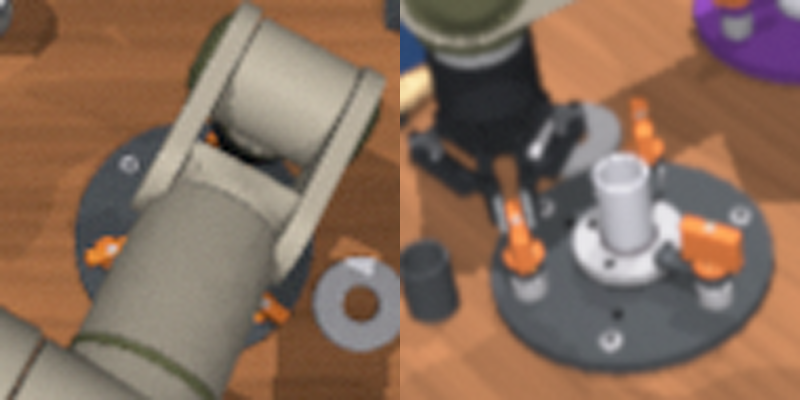

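>>> jog_arm(
  plan=[
    [[0, 0, 0, 0, 0, -0.5], [0, 0, 0, 0, 0, 0]],
  ],
)

```text
time_s: 5.3
position: [0.6158, -0.2079, 0.0646]
tool_rot: [[0.436, 0.9, -0.001], [0.9, -0.436, 0.002], [0.001, -0.002, -1.0]]
ft_force: [3.4, 3.6, -7.3]
grip_width: 0.0114
```

```bash
python3 - <<'E'
from h import *
delta([.4708,-.2352,.110],-33.5)
E
```

```text
t 5.3 pos [ 0.6158 -0.2079  0.0646] yang -25.8 q [-29.1  38.7  68.7   0.1  72.8  -3.3] F [ 3.4  3.6 -7.3] T [ 0.66 -0.69 -0.62] grip 0.0114
shift units (now axes) [-2.19 -2.97 -1.13]
turn units [-0.01 -0.01  0.89] shift units in target axes [-2.57 -2.65 -1.14]
```

>>> jog_arm(
  plan=[
    [[0, 0, 0, 0, 0, 0.3], [0, 0, 0, 0, 0, 0], [0, 0, 0, 0, 0, 0], [0, 0, -0.3, 0, 0, 0], [0, 0, -0.7, 0, 0, 0], [0, 0, -0.7, 0, 0, 0], [0, 0, 0, 0, 0, 0.6], [-0.65, -0.66, 0, 0, 0, 0], [-0.65, -0.66, 0, 0, 0, 0], [-0.65, -0.66, 0, 0, 0, 0]],
  ],
  grip=1,
)

```text
time_s: 6.3
position: [0.5057, -0.2305, 0.1348]
tool_rot: [[0.55, 0.835, 0.001], [0.835, -0.55, -0.001], [-0.0, 0.001, -1.0]]
ft_force: [0.3, 0.7, -0.3]
grip_width: 0.0851
```

```bash
python3 - <<'E'
from h import *
delta([.4708,-.2352,.066],-33.5)
E
```

```text
t 6.3 pos [ 0.5057 -0.2305  0.1348] yang -33.3 q [-36.7  25.9  80.2  -0.   73.8  -3.4] F [ 0.3  0.7 -0.3] T [-0.07  0.03  0.04] grip 0.0851
shift units (now axes) [-0.58 -0.67  1.72]
turn units [0.01 0.   0.02] shift units in target axes [-0.58 -0.66  1.72]
```

>>> jog_arm(
  plan=[
    [[-0.5, -0.58, 0, 0, 0, 0], [0, 0, 0, 0, 0, 0]],
  ],
)

```text
time_s: 6.5
position: [0.474, -0.2347, 0.1352]
tool_rot: [[0.552, 0.834, -0.0], [0.834, -0.552, -0.001], [-0.001, 0.0, -1.0]]
ft_force: [0.3, -0.5, -1.0]
grip_width: 0.0855
```

```bash
python3 - <<'E'
from h import *
delta([.4708,-.2352,.066],-33.5)
D={}
for n in('top','scene'): save(n,n+'2'); D[n]=np.load(f'pics/{n}2.npz')['im']
b=D['scene'][140:240,155:255,::-1]
cv2.imwrite('pics/c4.png',cv2.resize(b,(500,500),interpolation=cv2.INTER_CUBIC))
E
```

```text
t 6.5 pos [ 0.474  -0.2347  0.1352] yang -33.5 q [-39.2  23.4  84.5  -0.   72.1  -5.7] F [ 0.3 -0.5 -1. ] T [-0.05 -0.   -0.02] grip 0.0855
shift units (now axes) [-0.05 -0.06  1.73]
turn units [0. 0. 0.] shift units in target axes [-0.06 -0.06  1.73]
```

View pics/c4.png

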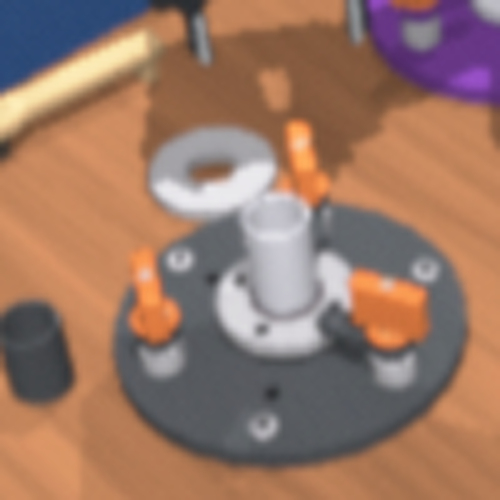

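>>> jog_arm(
  plan=[
    [[-0.05, -0.06, 0.6, 0, 0, 0], [0, 0, 0.6, 0, 0, 0], [0, 0, 0.53, 0, 0, 0], [0, 0, 0, 0, 0, 0]],
  ],
)

```text
time_s: 7.0
position: [0.4734, -0.2338, 0.0627]
tool_rot: [[0.549, 0.836, -0.003], [0.836, -0.549, 0.003], [0.0, -0.004, -1.0]]
ft_force: [-1.0, 0.2, 0.0]
grip_width: 0.0853
```

>>> jog_arm(
  plan=[
    [[0, 0, 0, 0, 0, 0], [0, 0, 0, 0, 0, 0], [0, 0, 0, 0, 0, 0], [0, 0, 0, 0, 0, 0], [0, 0, 0, 0, 0, 0], [0, 0, 0, 0, 0, 0], [0, 0, 0, 0, 0, 0], [0, 0, 0, 0, 0, 0]],
  ],
  grip=-1,
)

```text
time_s: 7.8
position: [0.4717, -0.2334, 0.0651]
tool_rot: [[0.549, 0.836, -0.004], [0.836, -0.549, 0.002], [-0.0, -0.004, -1.0]]
ft_force: [-9.9, 5.6, 10.2]
grip_width: 0.012
```

```bash
python3 -c "
from h import *
delta([.4708,-.2352,.066],30.7)"
```

```text
t 7.8 pos [ 0.4717 -0.2334  0.0651] yang -33.3 q [-39.2  28.2  90.   -0.   62.1  -5.9] F [-9.9  5.6 10.2] T [ 0.87  1.56 -0.01] grip 0.012
shift units (now axes) [-0.05  0.01 -0.02]
turn units [-0.03 -0.02 -7.45] shift units in target axes [-0.03 -0.04 -0.02]
```

>>> jog_arm(
  plan=[
    [[-0.04, -0.05, -0.05, 0, 0, 0], [0, 0, 0, 0, 0, -1], [0, 0, 0, 0, 0, -1], [0, 0, 0, 0, 0, -1], [0, 0, 0, 0, 0, 0]],
  ],
)

```text
time_s: 8.3
position: [0.4708, -0.2332, 0.0655]
tool_rot: [[0.128, 0.992, -0.001], [0.992, -0.128, 0.004], [0.003, -0.001, -1.0]]
ft_force: [4.6, 4.8, -10.4]
grip_width: 0.011
```

>>> jog_arm(
  plan=[
    [[0, 0, 0, 0, 0, -1], [0, 0, 0, 0, 0, -1], [0, 0, 0, 0, 0, -1], [0, 0, 0, 0, 0, -1], [0, 0, 0, 0, 0, 0]],
  ],
)

```text
time_s: 8.8
position: [0.4702, -0.2334, 0.0656]
tool_rot: [[-0.452, 0.892, -0.002], [0.892, 0.452, 0.003], [0.004, -0.0, -1.0]]
ft_force: [1.8, 6.0, -10.6]
grip_width: 0.0108
```

```bash
python3 -c "
from h import *
delta([.4708,-.2352,.066],30.7)"
```

```text
t 8.8 pos [ 0.4702 -0.2334  0.0656] yang 26.9 q [-39.4  28.   90.2   0.1  62.  -66.3] F [  1.8   6.  -10.6] T [ 0.91 -0.31  0.06] grip 0.0108
shift units (now axes) [-0.05 -0.01 -0.01]
turn units [-0.   -0.03 -0.44] shift units in target axes [-0.05 -0.01 -0.01]
```

>>> jog_arm(
  plan=[
    [[0, 0, 0, 0, 0, -0.6], [0, 0, 0, 0, 0, -0.4], [0, 0, 0, 0, 0, 0]],
  ],
)

```text
time_s: 9.1
position: [0.4701, -0.2334, 0.0656]
tool_rot: [[-0.577, 0.817, -0.002], [0.817, 0.577, 0.004], [0.004, 0.0, -1.0]]
ft_force: [1.8, 4.8, -10.2]
grip_width: 0.0111
```

```bash
python3 -c "
from h import *
delta([.5199,-.0964,.130],21)
save('scene','scene3')
b=np.load('pics/scene3.npz')['im'][130:240,155:265,::-1]
cv2.imwrite('pics/c5.png',cv2.resize(b,(500,500),interpolation=cv2.INTER_CUBIC))"
```

```text
t 9.1 pos [ 0.4701 -0.2334  0.0656] yang 35.2 q [-39.4  28.   90.2   0.1  62.  -74.6] F [  1.8   4.8 -10.2] T [ 0.84 -0.19 -0.48] grip 0.0111
shift units (now axes) [ 2.09  2.99 -1.6 ]
turn units [-0.   -0.03  1.65] shift units in target axes [ 2.75  2.39 -1.61]
```

View pics/c5.png

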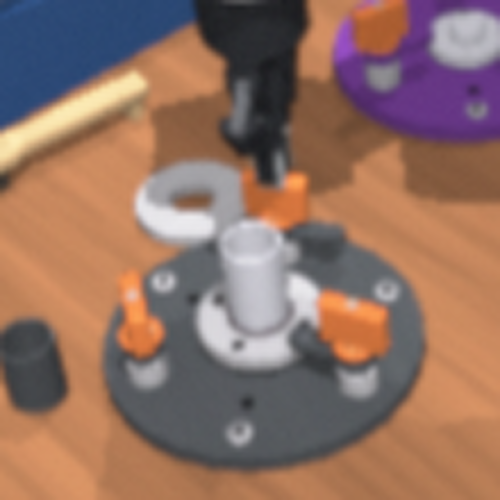

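>>> jog_arm(
  plan=[
    [[0, 0, 0, 0, 0, 0.3], [0, 0, 0, 0, 0, 0], [0, 0, 0, 0, 0, 0], [0, 0, -0.35, 0, 0, 0], [0, 0, -0.7, 0, 0, 0], [0, 0, -0.7, 0, 0, 0.35], [0, 0, 0, 0, 0, 1], [0.92, 0.8, 0, 0, 0, 0], [0.92, 0.8, 0, 0, 0, 0], [0.92, 0.8, 0, 0, 0, 0]],
  ],
  grip=1,
)

```text
time_s: 10.15
position: [0.5208, -0.096, 0.1371]
tool_rot: [[-0.36, 0.933, 0.001], [0.933, 0.36, -0.001], [-0.001, 0.001, -1.0]]
ft_force: [0.4, -0.8, 0.4]
grip_width: 0.0855
```

>>> jog_arm(
  plan=[
    [[0, 0, 0, 0, 0, 0], [0, 0, 0, 0, 0, 0]],
  ],
)

```text
time_s: 10.35
position: [0.5206, -0.0966, 0.1369]
tool_rot: [[-0.364, 0.931, 0.0], [0.931, 0.364, -0.001], [-0.001, 0.0, -1.0]]
ft_force: [0.9, -1.5, -0.8]
grip_width: 0.0854
```

```bash
python3 -c "
from h import *
delta([.5199,-.0964,.066],21)"
```

```text
t 10.35 pos [ 0.5206 -0.0966  0.1369] yang 21.3 q [-23.3  23.3  84.2  -0.   72.4 -44.6] F [ 0.9 -1.5 -0.8] T [ 0.05  0.01 -0.01] grip 0.0854
shift units (now axes) [ 0.01 -0.02  1.77]
turn units [0.   0.01 0.04] shift units in target axes [ 0.01 -0.02  1.77]
```

>>> jog_arm(
  plan=[
    [[0.01, -0.02, 0.6, 0, 0, 0], [0, 0, 0.6, 0, 0, 0], [0, 0, 0.55, 0, 0, 0], [0, 0, 0, 0, 0, 0]],
  ],
)

```text
time_s: 10.75
position: [0.5179, -0.0981, 0.0645]
tool_rot: [[-0.36, 0.933, -0.004], [0.933, 0.36, 0.002], [0.003, -0.004, -1.0]]
ft_force: [0.6, -0.7, -0.8]
grip_width: 0.0852
```

>>> jog_arm(
  plan=[
    [[0, 0, 0, 0, 0, 0], [0, 0, 0, 0, 0, 0], [0, 0, 0, 0, 0, 0], [0, 0, 0, 0, 0, 0], [0, 0, 0, 0, 0, 0], [0, 0, 0, 0, 0, 0], [0, 0, 0, 0, 0, 0], [0, 0, 0, 0, 0, 0]],
  ],
  grip=-1,
)

```text
time_s: 11.55
position: [0.5196, -0.0971, 0.0669]
tool_rot: [[-0.362, 0.932, 0.0], [0.932, 0.362, -0.0], [-0.0, 0.0, -1.0]]
ft_force: [-1.2, 0.3, 3.4]
grip_width: 0.0001
```

```bash
python3 -c "
from h import *
delta([.5199,-.0964,.066],90.7)"
```

```text
t 11.55 pos [ 0.5196 -0.0971  0.0669] yang 21.2 q [-23.4  28.1  89.7   0.   62.2 -44.7] F [-1.2  0.3  3.4] T [ 0.02  0.02 -0.01] grip 0.0001
shift units (now axes) [0.01 0.01 0.02]
turn units [ 0.    0.   -8.08] shift units in target axes [-0.01  0.02  0.02]
```

Grip width 0: the fingers missed the bar or pushed it. Looking.

```bash
python3 -c "
from h import *
save('scene','scene4');save('top','top4')
b=np.load('pics/scene4.npz')['im'][130:240,155:265,::-1];a=np.load('pics/top4.npz')['im'][130:225,255:350,::-1]
cv2.imwrite('pics/c6.png',np.hstack([cv2.resize(x,(400,400),interpolation=cv2.INTER_CUBIC) for x in(a,b)]))"
```

```text
(no output)
```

View pics/c6.png

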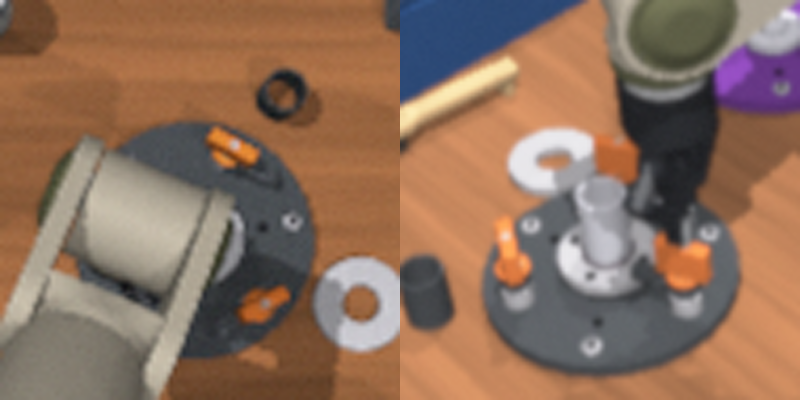

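```bash
python3 -c "
from h import *
b=np.load('pics/scene4.npz')['im'][165:225,205:265,::-1]
cv2.imwrite('pics/c7.png',cv2.resize(b,(600,600),interpolation=cv2.INTER_CUBIC))
P=[[.5196,-.0971,.0669],[.5196,-.0971,.092]]
print((proj('scene',P)-[205,165])*10, (proj('scene',[[.5199,-.0964,.092]])-[205,165])*10)"
```

```text
[[270.78513741 361.3712116 ]
 [265.15133083 302.17151949]] [[265.97603049 303.79857742]]
```

View pics/c7.png

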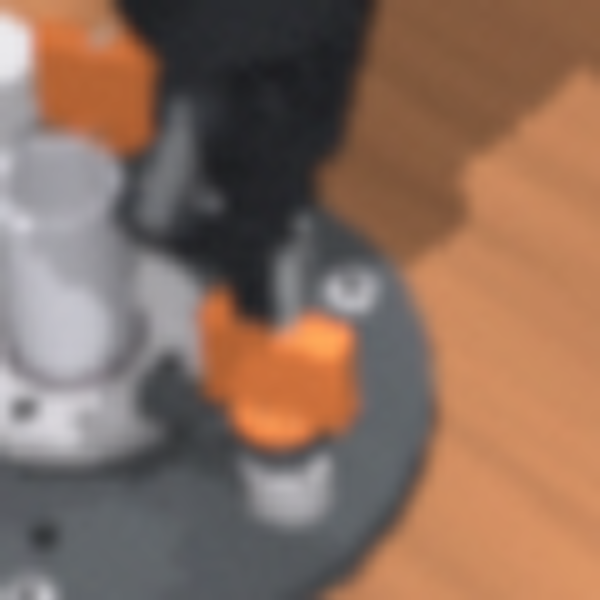

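```bash
python3 - <<'E'
from h import *
for n in ('scene',):
    z=np.load('pics/scene4.npz'); P=cloud('scene',z['d'])
    for v in range(184,206,1):
        print(v,[f"{u}:{z['im'][v,u].max()}:{P[v,u].round(3)}" for u in (229,231,233,235)])
E
```

```text
184 ['229:40:[ 0.534 -0.086  0.154]', '231:40:[ 0.532 -0.078  0.158]', '233:42:[ 0.532 -0.071  0.162]', '235:44:[ 0.512 -0.085  0.141]']
185 ['229:38:[ 0.526 -0.096  0.139]', '231:40:[ 0.532 -0.079  0.153]', '233:41:[ 0.529 -0.074  0.154]', '235:54:[ 0.513 -0.085  0.137]']
186 ['229:40:[ 0.53  -0.091  0.141]', '231:41:[ 0.531 -0.081  0.147]', '233:45:[ 0.523 -0.081  0.142]', '235:79:[ 0.513 -0.085  0.133]']
187 ['229:45:[ 0.535 -0.086  0.143]', '231:43:[ 0.531 -0.082  0.143]', '233:50:[ 0.523 -0.082  0.138]', '235:100:[ 0.512 -0.087  0.127]']
188 ['229:43:[ 0.546 -0.072  0.156]', '231:44:[ 0.53  -0.083  0.138]', '233:52:[ 0.526 -0.079  0.138]', '235:93:[ 0.511 -0.088  0.122]']
189 ['229:39:[ 0.547 -0.071  0.154]', '231:45:[ 0.537 -0.075  0.143]', '233:73:[ 0.527 -0.079  0.134]', '235:96:[ 0.513 -0.086  0.12 ]']
190 ['229:40:[ 0.548 -0.071  0.15 ]', '231:50:[ 0.538 -0.074  0.141]', '233:102:[ 0.526 -0.08   0.129]', '235:101:[ 0.514 -0.085  0.118]']
191 ['229:39:[ 0.548 -0.071  0.146]', '231:52:[ 0.538 -0.074  0.137]', '233:124:[ 0.524 -0.083  0.121]', '235:99:[ 0.515 -0.085  0.114]']

[... 1254 characters left out ...]
['229:199:[ 0.53  -0.099  0.074]', '231:205:[ 0.529 -0.091  0.078]', '233:208:[ 0.525 -0.086  0.079]', '235:214:[ 0.523 -0.079  0.082]']
202 ['229:202:[ 0.53  -0.099  0.069]', '231:206:[ 0.528 -0.091  0.074]', '233:206:[ 0.525 -0.087  0.074]', '235:206:[ 0.524 -0.078  0.079]']
203 ['229:202:[ 0.531 -0.099  0.066]', '231:205:[ 0.527 -0.094  0.066]', '233:204:[ 0.524 -0.088  0.069]', '235:205:[ 0.522 -0.081  0.072]']
204 ['229:206:[ 0.529 -0.101  0.058]', '231:203:[ 0.53  -0.09   0.067]', '233:205:[ 0.524 -0.088  0.064]', '235:204:[ 0.522 -0.081  0.068]']
205 ['229:219:[ 0.531 -0.1    0.056]', '231:208:[ 0.528 -0.093  0.059]', '233:211:[ 0.525 -0.087  0.061]', '235:205:[ 0.524 -0.079  0.066]']
```

```bash
python3 - <<'E'
from h import *
# start frame: fingers near TCP (.216,-.506,.207)
for f,n,t in (('scene0','scene',[.2161,-.5057,.2066]),('scene4','scene',[.5196,-.0971,.0669]),('scene2','scene',[.474,-.2347,.1352])):
    z=np.load(f'pics/{f}.npz'); P=cloud(n,z['d']); t=np.array(t)
    m=(np.linalg.norm(P[:,:,:2]-t[:2],axis=2)<.075)&(P[:,:,2]>t[2]-.02)&(P[:,:,2]<t[2]+.12)&(z['im'].max(2)<140)&((z['im'].max(2)-z['im'].min(2))<40)
    X=P[m]; print(f,'tcp px',proj(n,[t]).round(1), 'tip prctl z',np.percentile(X[:,2],[0,1,3,10]).round(3),len(X))
    lo=X[X[:,2]<np.percentile(X[:,2],3)+.01]; print(lo[::max(1,len(lo)//12)].round(3))
im=np.load('pics/scene0.npz')['im'][20:90,180:250,::-1].copy()
im=cv2.resize(im,(600,600),interpolation=cv2.INTER_CUBIC)
p=(proj('scene',[[.2161,-.5057,.2066]])[0]-[180,20])*600/70
cv2.circle(im,tuple(int(v) for v in p),4,(0,0,255),-1); cv2.imwrite('pics/c8.png',im)
E
```

```text
scene0 tcp px [[216.5  80.5]] tip prctl z [0.243 0.247 0.25  0.26 ] 425
[[ 0.219 -0.556  0.257]
 [ 0.232 -0.545  0.257]
 [ 0.246 -0.546  0.258]
 [ 0.232 -0.546  0.253]
 [ 0.241 -0.547  0.252]
 [ 0.227 -0.547  0.247]
 [ 0.236 -0.542  0.248]
 [ 0.243 -0.54   0.247]
 [ 0.191 -0.458  0.255]
 [ 0.205 -0.458  0.257]
 [ 0.194 -0.454  0.254]
 [ 0.201 -0.458  0.252]
 [ 0.208 -0.461  0.249]
 [ 0.198 -0.456  0.247]
 [ 0.204 -0.455  0.246]]
scene4 tcp px [[232.1 201.1]] tip prctl z [0.047 0.048 0.066 0.104] 337
[[ 0.527 -0.158  0.075]
 [ 0.532 -0.157  0.074]
 [ 0.527 -0.159  0.07 ]
 [ 0.528 -0.157  0.068]
 [ 0.53  -0.156  0.065]
 [ 0.529 -0.158  0.058]
 [ 0.522 -0.162  0.051]
 [ 0.529 -0.158  0.055]
 [ 0.529 -0.16   0.049]
 [ 0.536 -0.137  0.047]
 [ 0.534 -0.129  0.047]
 [ 0.533 -0.127  0.048]
 [ 0.54  -0.122  0.048]
 [ 0.536 -0.1    0.047]
 [ 0.532 -0.081  0.05 ]]
scene2 tcp px [[212.1 157.3]] tip prctl z [0.17  0.175 0.18  0.197] 405
[[ 0.44  -0.21   0.19 ]
 [ 0.437 -0.199  0.19 ]
 [ 0.439 -0.212  0.18 ]
 [ 0.442 -0.198  0.189]
 [ 0.434 -0.199  0.184]
 [ 0.446 -0.198  0.187]
 [ 0.438 -0.194  0.185]
 [ 0.436 -0.202  0.176]
 [ 0.522 -0.259  0.19 ]
 [ 0.527 -0.258  0.189]
 [ 0.522 -0.254  0.188]
 [ 0.442 -0.2    0.173]
 [ 0.52  -0.259  0.181]
 [ 0.524 -0.259  0.179]
 [ 0.521 -0.247  0.184]
 [ 0.512 -0.257  0.17 ]
 [ 0.521 -0.25   0.175]]
```

View pics/c8.png

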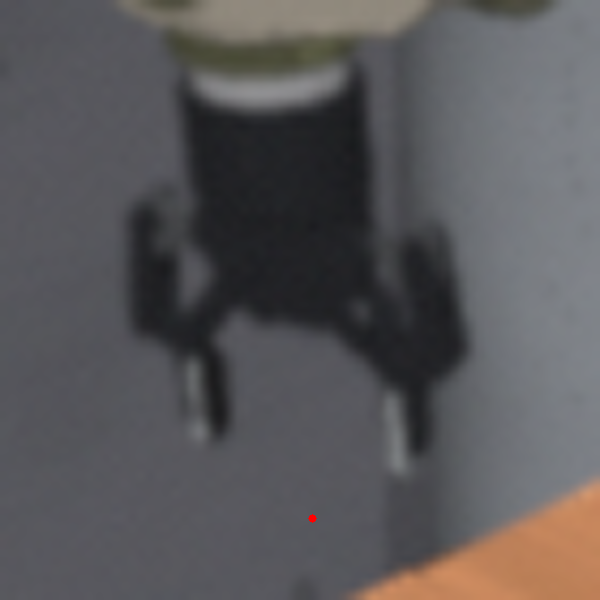

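The pictures show that the closed fingertips are about 27 mm behind the reported TCP (z of about 0.095 against a reported 0.067). At the start, the open tips were at 0.245 against 0.207. So I'll subtract about 27 mm along tool z from here on. I'll open and go deeper on knob B.

>>> jog_arm(
  plan=[
    [[0, 0, 0, 0, 0, 0], [0, 0, 0, 0, 0, 0], [0, 0, 0, 0, 0, 0], [0, 0, 0, 0, 0, 0], [0, 0, 0, 0, 0, 0], [0, 0, 0.2, 0, 0, 0], [0, 0, 0.3, 0, 0, 0], [0, 0, 0.25, 0, 0, 0], [0, 0, 0, 0, 0, 0]],
  ],
  grip=1,
)

```text
time_s: 12.55
position: [0.5185, -0.0967, 0.0347]
tool_rot: [[-0.362, 0.932, -0.003], [0.932, 0.362, 0.001], [0.003, -0.003, -1.0]]
ft_force: [-0.3, 0.1, 0.5]
grip_width: 0.0856
```

>>> jog_arm(
  plan=[
    [[0, 0, 0, 0, 0, 0], [0, 0, 0, 0, 0, 0], [0, 0, 0, 0, 0, 0], [0, 0, 0, 0, 0, 0], [0, 0, 0, 0, 0, 0], [0, 0, 0, 0, 0, 0], [0, 0, 0, 0, 0, 0], [0, 0, 0, 0, 0, 0]],
  ],
  grip=-1,
)

```text
time_s: 13.35
position: [0.5209, -0.0968, 0.0371]
tool_rot: [[-0.362, 0.932, 0.003], [0.932, 0.362, 0.0], [-0.001, 0.003, -1.0]]
ft_force: [6.3, 3.5, -0.3]
grip_width: 0.0132
```

```bash
python3 -c "
from h import *
delta([.5199,-.0964,.036],90.7)
save('scene','scene5')
b=np.load('pics/scene5.npz')['im'][130:240,155:265,::-1]
cv2.imwrite('pics/c9.png',cv2.resize(b,(500,500),interpolation=cv2.INTER_CUBIC))"
```

```text
t 13.35 pos [ 0.5209 -0.0968  0.0371] yang 21.2 q [-23.4  30.5  91.5   0.1  57.8 -44.7] F [ 6.3  3.5 -0.3] T [ 0.48 -0.71  0.01] grip 0.0132
shift units (now axes) [ 0.02 -0.02  0.03]
turn units [ 0.01  0.02 -8.08] shift units in target axes [0.03 0.01 0.03]
```

View pics/c9.png

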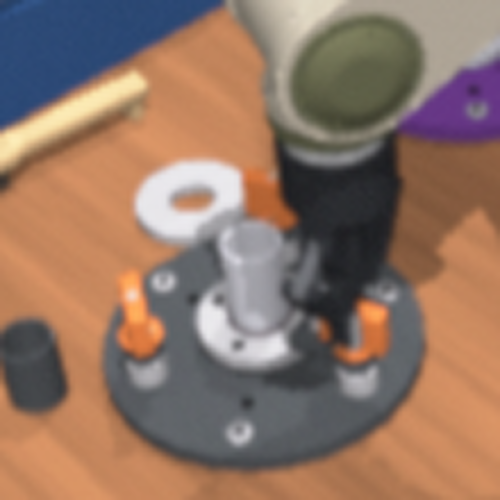

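>>> jog_arm(
  plan=[
    [[0, 0.02, 0, 0, 0, -1], [0, 0, 0, 0, 0, -1], [0, 0, 0, 0, 0, -1], [0, 0, 0, 0, 0, -1], [0, 0, 0, 0, 0, -1], [0, 0, 0, 0, 0, -1], [0, 0, 0, 0, 0, -1], [0, 0, 0, 0, 0, 0]],
  ],
)

```text
time_s: 14.2
position: [0.5216, -0.0961, 0.0371]
tool_rot: [[-0.989, 0.145, 0.003], [0.145, 0.989, 0.001], [-0.003, 0.001, -1.0]]
ft_force: [6.5, 7.1, 0.6]
grip_width: 0.0133
```

>>> jog_arm(
  plan=[
    [[0, 0, 0, 0, 0, -0.6], [0, 0, 0, 0, 0, -0.5], [0, 0, 0, 0, 0, 0]],
  ],
)

```text
time_s: 14.5
position: [0.5216, -0.096, 0.0371]
tool_rot: [[-1.0, -0.016, 0.004], [-0.016, 1.0, 0.001], [-0.004, 0.001, -1.0]]
ft_force: [6.2, 6.6, -0.7]
grip_width: 0.0134
```

```bash
python3 -c "
from h import *
delta([.5199,-.0964,.036],90.7)"
```

```text
t 14.5 pos [ 0.5216 -0.096   0.0371] yang 90.9 q [ -23.3   30.6   91.4    0.2   57.9 -114.3] F [ 6.2  6.6 -0.7] T [ 0.86 -0.88 -0.38] grip 0.0134
shift units (now axes) [ 0.04 -0.01  0.03]
turn units [0.01 0.02 0.02] shift units in target axes [ 0.04 -0.01  0.03]
```

>>> jog_arm(
  plan=[
    [[0, 0, 0, 0, 0, -0.3], [0, 0, 0, 0, 0, 0], [0, 0, 0, 0, 0, 0.4]],
  ],
)

```text
time_s: 14.8
position: [0.5216, -0.096, 0.0371]
tool_rot: [[-1.0, 0.003, 0.004], [0.003, 1.0, 0.001], [-0.004, 0.001, -1.0]]
ft_force: [5.9, 7.8, 1.0]
grip_width: 0.013
```

>>> jog_arm(
  plan=[
    [[0, 0, 0, 0, 0, 0], [0, 0, 0, 0, 0, 0], [0, 0, 0, 0, 0, 0], [0, 0, -0.2, 0, 0, 0], [0, 0, -0.6, 0, 0, 0], [0, 0, -0.9, 0, 0, 0], [0, 0, -0.9, 0, 0, 0], [0, 0, -0.9, 0, 0, 0], [0, 0, 0, 0, 0, 0]],
  ],
  grip=0,
)

```text
time_s: 15.7
position: [0.522, -0.0976, 0.1819]
tool_rot: [[-1.0, -0.0, 0.009], [-0.0, 1.0, -0.004], [-0.009, -0.004, -1.0]]
ft_force: [0.6, -0.3, -0.1]
grip_width: 0.0426
```

```bash
python3 -c "
from h import *
delta([.5354,-.180,.150],40)
for n in('scene','top'): save(n,n+'6')
b=np.load('pics/scene6.npz')['im'][150:240,165:255,::-1];a=np.load('pics/top6.npz')['im'][140:220,265:345,::-1]
cv2.imwrite('pics/c10.png',np.hstack([cv2.resize(x,(400,400),interpolation=cv2.INTER_CUBIC) for x in(a,b)]))"
```

```text
t 15.7 pos [ 0.522  -0.0976  0.1819] yang 90.0 q [ -23.4   20.8   80.2   -0.    78.4 -113.4] F [ 0.6 -0.3 -0.1] T [-0.01 -0.03  0.01] grip 0.0426
shift units (now axes) [-0.33 -2.06  0.81]
turn units [0.   0.07 5.82] shift units in target axes [-1.79 -1.07  0.8 ]
```

View pics/c10.png

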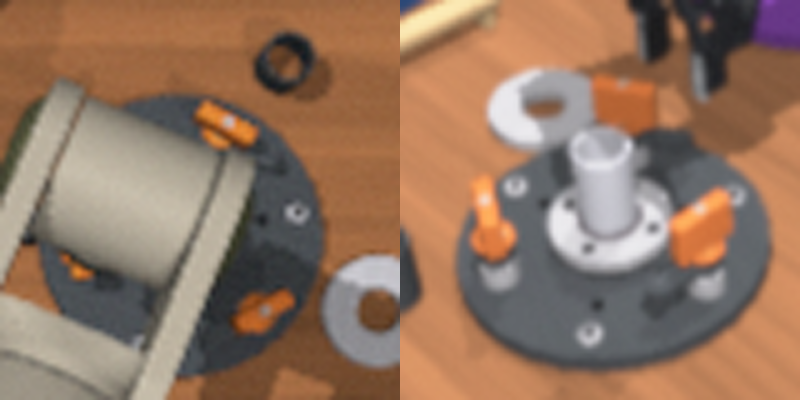

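>>> jog_arm(
  plan=[
    [[-0.18, -1, -0.3, 0, 0, 0], [-0.17, -1, 0, 0, 0, 0], [0, 0, 0, 0, 0, 1], [0, 0, 0, 0, 0, 1], [0, 0, 0, 0, 0, 1], [0, 0, 0, 0, 0, 1], [0, 0, 0, 0, 0, 1], [0, 0, 0, 0, 0, 1], [0, 0, 0, 0, 0, 1], [0, 0, 0, 0, 0, 1]],
  ],
  grip=1,
  squeeze=80,
)

```text
time_s: 16.8
position: [0.5336, -0.1766, 0.1871]
tool_rot: [[-0.356, 0.934, -0.003], [0.934, 0.356, 0.001], [0.002, -0.002, -1.0]]
ft_force: [-0.4, -0.1, 0.3]
grip_width: 0.0854
```

>>> jog_arm(
  plan=[
    [[0, 0, 0, 0, 0, 1], [0, 0, 0, 0, 0, 0.2], [0, 0, 0, 0, 0, 0]],
  ],
)

```text
time_s: 17.1
position: [0.5337, -0.1766, 0.1873]
tool_rot: [[-0.189, 0.982, -0.002], [0.982, 0.189, 0.001], [0.002, -0.002, -1.0]]
ft_force: [-0.5, 0.1, 0.0]
grip_width: 0.0855
```

```bash
python3 - <<'E'
from h import *
delta([.5359,-.1792,.034],10.5)
for n in('scene','top'): save(n,n+'7')
b=np.load('pics/scene7.npz')['im'][130:230,165:265,::-1];a=np.load('pics/top7.npz')['im'][140:220,265:345,::-1]
cv2.imwrite('pics/c11.png',np.hstack([cv2.resize(x,(400,400),interpolation=cv2.INTER_CUBIC) for x in(a,b)]))
# pipe rim top fit by depth
z=np.load('pics/scene7.npz'); P=cloud('scene',z['d'])
q=(P[:,:,2]>.1)&(P[:,:,2]<.112)&(np.hypot(P[:,:,0]-.536,P[:,:,1]+.18)<.03)
X=P[q]; print(len(X),X.mean(0).round(4),X.min(0).round(3),X.max(0).round(3))
E
```

```text
t 17.1 pos [ 0.5337 -0.1766  0.1873] yang 10.9 q [-30.4  23.9  74.2  -0.   82.  -41.3] F [-0.5  0.1  0. ] T [ 0.06  0.02 -0.01] grip 0.0855
shift units (now axes) [-0.08  0.05  3.83]
turn units [-0.01 -0.01  0.05] shift units in target axes [-0.07  0.04  3.83]
43 [ 0.5368 -0.1767  0.1024] [ 0.517 -0.199  0.1  ] [ 0.556 -0.154  0.106]
```

View pics/c11.png

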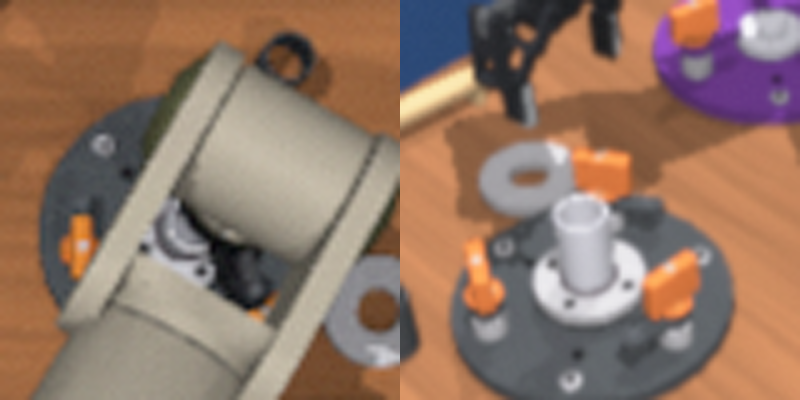

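>>> jog_arm(
  plan=[
    [[-0.07, 0.05, 0.6, 0, 0, 0], [0, 0, 0.7, 0, 0, 0], [0, 0, 0.7, 0, 0, 0], [0, 0, 0.6, 0, 0, 0], [0, 0, 0.5, 0, 0, 0], [0, 0, 0.4, 0, 0, 0], [0, 0, 0.25, 0, 0, 0], [0, 0, 0, 0, 0, 0]],
  ],
)

```text
time_s: 18.0
position: [0.536, -0.1788, 0.0373]
tool_rot: [[-0.19, 0.982, -0.002], [0.982, 0.19, 0.001], [0.002, -0.002, -1.0]]
ft_force: [0.2, -0.5, 0.3]
grip_width: 0.0857
```

>>> jog_arm(
  plan=[
    [[0, 0, 0, 0, 0, 0], [0, 0, 0, 0, 0, 0]],
  ],
)

```text
time_s: 18.2
position: [0.5371, -0.1794, 0.0395]
tool_rot: [[-0.19, 0.982, 0.001], [0.982, 0.19, -0.001], [-0.001, 0.001, -1.0]]
ft_force: [-0.6, 0.5, 0.3]
grip_width: 0.0854
```

```bash
python3 - <<'E'
from h import *
delta([.5359,-.1792,.034],10.5)
for n in('scene',): save(n,n+'8')
b=np.load('pics/scene8.npz')['im'][130:230,165:265,::-1]
cv2.imwrite('pics/c12.png',np.hstack([cv2.resize(x,(500,500),interpolation=cv2.INTER_CUBIC) for x in(b,)]))
E
```

```text
t 18.2 pos [ 0.5371 -0.1794  0.0395] yang 10.9 q [-30.4  33.2  85.2  -0.   61.4 -41.4] F [-0.6  0.5  0.3] T [-0.01  0.01 -0.05] grip 0.0854
shift units (now axes) [ 0.01 -0.03  0.14]
turn units [0.01 0.01 0.05] shift units in target axes [ 0.01 -0.03  0.14]
```

View pics/c12.png

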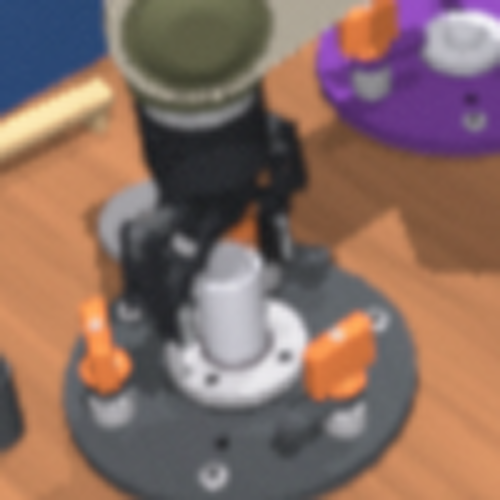

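>>> jog_arm(
  plan=[
    [[0, 0, 0.1, 0, 0, 0], [0, 0, 0, 0, 0, 0], [0, 0, 0, 0, 0, 0], [0, 0, 0, 0, 0, 0], [0, 0, 0, 0, 0, 0], [0, 0, 0, 0, 0, 0], [0, 0, 0, 0, 0, 0], [0, 0, 0, 0, 0, 0]],
  ],
  grip=-1,
  squeeze=80,
)

```text
time_s: 19.05
position: [0.5366, -0.1792, 0.0349]
tool_rot: [[-0.189, 0.982, -0.0], [0.982, 0.189, -0.0], [-0.0, -0.0, -1.0]]
ft_force: [-3.0, 0.3, 5.9]
grip_width: 0.04
```

```bash
python3 - <<'E'
from h import *
delta([.5359,-.1792,.034],10.5)
for n in('scene',): save(n,n+'9')
b=np.load('pics/scene9.npz')['im'][130:230,165:265,::-1]
cv2.imwrite('pics/c13.png',np.hstack([cv2.resize(x,(500,500),interpolation=cv2.INTER_CUBIC) for x in(b,)]))
E
```

```text
t 19.05 pos [ 0.5366 -0.1792  0.0349] yang 10.9 q [-30.5  33.6  85.5  -0.   60.9 -41.4] F [-3.   0.3  5.9] T [0.04 0.43 0.03] grip 0.04
shift units (now axes) [ 0.   -0.02  0.02]
turn units [-0.    0.    0.05] shift units in target axes [ 0.   -0.02  0.02]
```

View pics/c13.png

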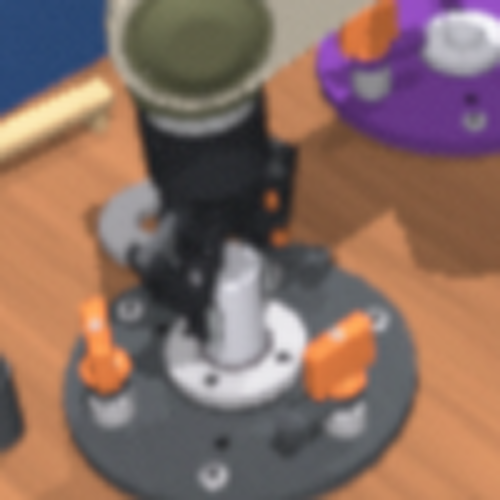

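>>> jog_arm(
  plan=[
    [[0, 0, -0.2, 0, 0, 0], [0, 0, -0.3, 0, 0, 0], [0, 0, -0.5, 0, 0, 0], [0, 0, -0.7, 0, 0, 0], [0, 0, -0.8, 0, 0, 0], [0, 0, -0.8, 0, 0, 0], [0, 0, -0.8, 0, 0, 0], [0, 0, -0.8, 0, 0, 0], [0, 0, -0.8, 0, 0, 0], [0, 0, 0, 0, 0, 0]],
  ],
)

```text
time_s: 20.1
position: [0.5378, -0.1797, 0.2674]
tool_rot: [[-0.19, 0.982, 0.008], [0.982, 0.19, -0.004], [-0.006, 0.007, -1.0]]
ft_force: [0.7, -0.8, -4.0]
grip_width: 0.0404
```

```bash
cat > tgt.py <<'E'
from h import *
n=np.array([-.633,-.069,.771]);n/=np.linalg.norm(n); f=np.array([.6422,.2732,.1341])+.15*n
def target(back=.009):
    R=np.array(env.observe()['tool_rot']); z=-n
    # minimal rotation of current frame onto z
    ax=np.cross(R[:,2],z); s=np.linalg.norm(ax); a=np.arctan2(s,R[:,2]@z)
    Rt=(Rot.from_rotvec(ax/s*a).as_matrix()@R) if s>1e-6 else R
    return f+back*n,Rt
E
python3 - <<'E'
from tgt import *
p,Rt=target(); delta(p,Rt=Rt); p,Rt=target(.1); delta(p,Rt=Rt)
for k in('scene','top'): save(k,k+'10')
E
```

```text
t 20.1 pos [ 0.5378 -0.1797  0.2674] yang 10.9 q [-30.4  21.4  65.    0.   93.1 -41.4] F [ 0.7 -0.8 -4. ] T [-0.01 -0.03  0.02] grip 0.0404
shift units (now axes) [10.83  2.18  0.22]
turn units [-4.54 -0.34 -0.  ] shift units in target axes [10.86  1.74  1.03]
t 20.1 pos [ 0.5378 -0.1797  0.2674] yang 10.9 q [-30.4  21.4  65.    0.   93.1 -41.4] F [ 0.7 -0.8 -4. ] T [-0.01 -0.03  0.02] grip 0.0404
shift units (now axes) [10.94  0.75 -1.54]
turn units [-4.54 -0.34 -0.  ] shift units in target axes [10.86  1.74 -1.25]
```

View pics/scene10.png

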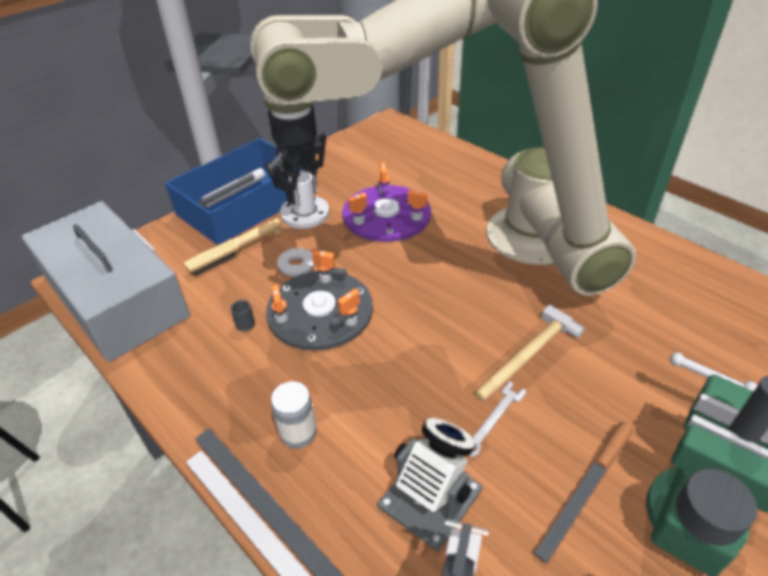

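>>> jog_arm(
  plan=[
    [[0.5, 0, -0.15, 0, 0, 0], [0.8, 0.08, -0.2, 0, 0, 0], [1, 0.08, -0.2, 0, 0, 0], [1, 0.08, -0.2, 0, 0, 0], [1, 0.08, -0.2, 0, 0, 0], [1, 0.08, -0.2, 0, 0, 0], [1, 0.08, -0.2, 0, 0, 0], [1, 0.08, -0.2, 0, 0, 0], [1, 0.08, 0, 0, 0, 0], [0.7, 0.08, 0, 0, 0, 0]],
  ],
)

```text
time_s: 21.2
position: [0.4952, 0.1825, 0.3234]
tool_rot: [[-0.191, 0.982, -0.003], [0.982, 0.191, 0.0], [0.001, -0.003, -1.0]]
ft_force: [0.6, -1.2, -5.1]
grip_width: 0.0406
```

>>> jog_arm(
  plan=[
    [[1, 0.08, 0, 0, 0, 0], [0.6, 0, 0, 0, 0, 0], [0.3, 0, 0, -0.3, 0, 0], [0, 0, 0, -0.5, 0, 0], [0, 0, 0, -0.6, 0, 0], [0, 0, 0, -0.6, 0, 0], [0, 0, 0, -0.6, 0, 0], [0, 0, 0, -0.4, 0, 0], [0, 0, 0, -0.2, 0, 0], [0, 0, 0, 0, 0, 0]],
  ],
)

```text
time_s: 22.2
position: [0.4835, 0.2551, 0.3226]
tool_rot: [[-0.19, 0.873, 0.45], [0.982, 0.169, 0.087], [0.0, 0.458, -0.889]]
ft_force: [-1.5, -0.0, -4.7]
grip_width: 0.0405
```

```bash

python3 - <<'E'
from tgt import *
p,Rt=target(.1); delta(p,Rt=Rt)
for k in('scene',): save(k,k+'11')
E
```

```text
t 22.2 pos [0.4835 0.2551 0.3226] yang 11.0 q [16.8  5.8 82.3 -3.  64.8  6.5] F [-1.5 -0.  -4.7] T [-0.11  0.6   0.05] grip 0.0405
shift units (now axes) [ 0.02  0.06 -0.09]
turn units [-1.42 -0.35  0.  ] shift units in target axes [ 0.01  0.08 -0.07]
```

View pics/scene11.png

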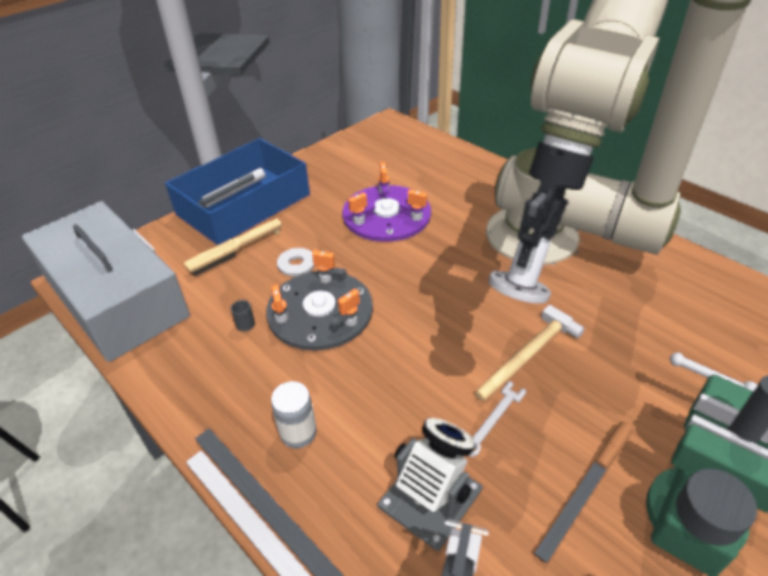

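>>> jog_arm(
  plan=[
    [[0, 0.03, 0, -0.5, -0.12, 0], [0, 0.03, 0, -0.5, -0.12, 0], [0, 0, 0, -0.42, -0.11, 0], [0, 0, 0, 0, 0, 0], [0, 0, 0, 0, 0, 0]],
  ],
)

```text
time_s: 22.75
position: [0.4875, 0.2556, 0.3253]
tool_rot: [[-0.161, 0.756, 0.634], [0.986, 0.151, 0.07], [-0.043, 0.636, -0.77]]
ft_force: [-0.0, -0.9, -3.9]
grip_width: 0.0404
```

```bash

python3 - <<'E'
from tgt import *
p,Rt=target(.009); delta(p,Rt=Rt)
E
```

```text
t 22.75 pos [0.4875 0.2556 0.3253] yang 11.3 q [ 19.8   2.8  90.6 -11.5  48.3  14.3] F [-0.  -0.9 -3.9] T [-0.08  0.83 -0.04] grip 0.0404
shift units (now axes) [ 0.02 -0.04  2.19]
turn units [ 0.01 -0.    0.  ] shift units in target axes [ 0.02 -0.04  2.19]
```

>>> jog_arm(
  plan=[
    [[0.02, -0.04, 0.3, 0, 0, 0], [0, 0, 0.5, 0, 0, 0], [0, 0, 0.5, 0, 0, 0], [0, 0, 0.4, 0, 0, 0], [0, 0, 0.3, 0, 0, 0], [0, 0, 0.15, 0, 0, 0], [0, 0, 0, 0, 0, 0], [0, 0, 0, 0, 0, 0]],
  ],
)

```text
time_s: 23.55
position: [0.5411, 0.262, 0.2591]
tool_rot: [[-0.161, 0.754, 0.637], [0.986, 0.151, 0.07], [-0.043, 0.639, -0.768]]
ft_force: [-0.8, -0.8, -4.1]
grip_width: 0.0401
```

```bash

python3 - <<'E'
from tgt import *
p,Rt=target(.009); delta(p,Rt=Rt)
for k in('scene','top'): save(k,k+'12')
b=np.load('pics/scene12.npz')['im'][190:350,210:370,::-1];a=np.load('pics/top12.npz')['im'][110:210,150:250,::-1]
cv2.imwrite('pics/c14.png',np.hstack([cv2.resize(x,(400,400),interpolation=cv2.INTER_CUBIC) for x in(a,b)]))
# flange fit: expected rim proj and depth
R=np.array(env.observe()['tool_rot']);P0=np.array(env.observe()['position'])
for k in('scene','top'):
    z=np.load(f'pics/{k}12.npz');P=cloud(k,z['d'])
    L=(P-P0)@R  # tool coords
    m=(np.hypot(L[:,:,0],L[:,:,1])<.06)&(np.abs(L[:,:,2])<.03)
    X=L[m]; print(k,len(X),np.percentile(X,[2,50,98],axis=0).round(4))
    g=m&(z['im'].min(2)>90); Y=P[g]; 
    # flange upper surface points: local z about +.009-.012=-.003
    q=g&(np.abs(L[:,:,2]+.003)<.012)&(np.hypot(L[:,:,0],L[:,:,1])>.026); Y=L[q]
    A=np.c_[Y[:,:2],np.ones(len(Y))]; c=np.linalg.lstsq(A,Y[:,2],rcond=None)[0]; print(' flange top plane tilt/offset',c.round(3),len(Y), Y.min(0).round(3),Y.max(0).round(3))
E
```

```text
t 23.55 pos [0.5411 0.262  0.2591] yang 11.3 q [ 18.2  10.9  92.5 -12.4  38.   15.1] F [-0.8 -0.8 -4.1] T [-0.04  0.84  0.  ] grip 0.0401
shift units (now axes) [ 0.01 -0.03  0.05]
turn units [ 0.03 -0.   -0.  ] shift units in target axes [ 0.01 -0.03  0.05]
scene 621 [[-0.0359 -0.02   -0.0286]
 [ 0.0083  0.0194 -0.0011]
 [ 0.0446  0.044   0.0101]]
 flange top plane tilt/offset [0.016 0.081 0.   ] 313 [-0.04  -0.04  -0.004] [0.047 0.046 0.009]
top 334 [[-0.0439 -0.0365 -0.0273]
 [-0.0159  0.0177 -0.0018]
 [ 0.0378  0.0429  0.0071]]
 flange top plane tilt/offset [-0.005  0.028 -0.002] 231 [-0.046 -0.041 -0.007] [0.044 0.045 0.008]
```

View pics/c14.png

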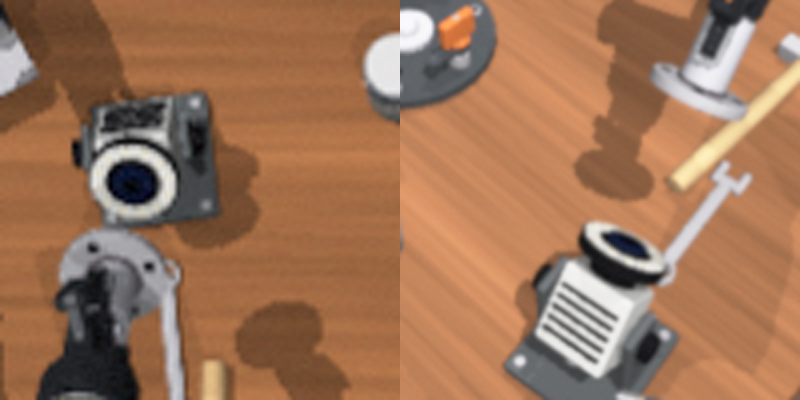

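```bash

python3 - <<'E'
from h import *
z=np.load('pics/top12.npz'); P=cloud('top',z['d']); o=cv2.inRange(cv2.cvtColor(z['im'],cv2.COLOR_RGB2HSV),(4,150,100),(18,255,255))
for w,a0 in [((.6155,-.208),-19.5),((.52,-.096),100.5),((.4708,-.2345),40.5)]:
    q=(o>0)&(P[:,:,2]>.08)&(P[:,:,2]<.1)&(np.hypot(P[:,:,0]-w[0],P[:,:,1]-w[1])<.04); X=P[q][:,:2]
    vt=np.linalg.svd(X-X.mean(0))[2]; a=np.degrees(np.arctan2(vt[0,1],vt[0,0])); print(len(X),X.mean(0).round(3),'joint',np.radians((a-a0+30)%180-30).round(2))
d=cv2.absdiff(z['im'],np.load('pics/top0.npz')['im'])
cv2.imwrite('pics/c15.png',cv2.resize(z['im'][:,:,::-1],(768,576)))
E
```

```text
34 [ 0.616 -0.207] joint 1.39
39 [ 0.52  -0.097] joint 1.41
39 [ 0.471 -0.234] joint 1.39
```

View pics/c15.png

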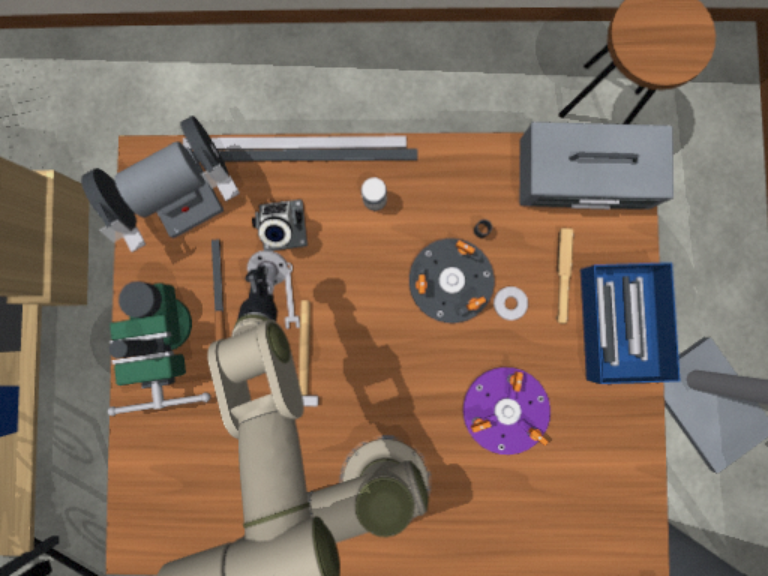

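The clamps read 1.39, 1.41 and 1.39 rad, and the bystanders are where they were. The stub is still and on target, so I'm handing in.

```bash
python3 -c "
from h import *
s=env.observe(); print(s['time_s'],np.abs(s['qvel']).max(),s['grip_width']); print(close_job())"
```

```text
23.65 0.2093239756024817 0.039966680058921185
the job is handed in; nothing more can be done
None
```

I turned all three wing knobs to their stops, lifted the stub straight out, and handed it in at 23.65 s. The gripper holds it with the flange face towards the inspection camera. The hand-in gave no verdict.

**Last checks:**
- **Clamps:** they read about 1.39, 1.41 and 1.39 rad in the top view, and I felt each knob reach its stop.
- **Position:** the tool was about 2 mm and under 0.01 rad from the target I worked out. My fit of the camera's tilt varied by about 2° between the two views. The depth images placed the flange within about 2 mm of where I expected it along the sight line.
- **Squareness:** the flange tilt measured 0.03 rad in the top view and 0.08 rad in the scene view. I put the difference down to depth noise at the rim.
- **Grip:** the fingers held the pipe with 80 N at a 40 mm opening, and the wrist showed the stub's weight of about 4 N. The fastest joint was moving at about 0.2 °/s at hand-in.
- **Surroundings:** in the last top view I saw no bystander moved. The wrist force showed no sign of touching the camera.

**What disagreed:** the real fingertips were about 27 mm behind the reported TCP. Because of this, the first two knobs were held only by their top edge, and the first grip on the third missed. I measured the offset in the images, allowed for it and turned the third knob with a full grip. The scene view also read the knob positions about 5 mm off from the top view, so I used the top view.

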